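# Flip the hex key and lever the clamp bolt tight

### The arm

A 6-joint arm with a two-finger parallel gripper is mounted at the origin on the work surface. World frame = base frame: x ahead of the robot, y to its left, z up, the work surface at z = 0. Lengths are in m, angles in rad, forces in N, time in s.
With the tool pointing down it reaches from about 0.375 to 0.9 m from the base axis. Payload 3.1 kg.
Tool frame: the origin (TCP) lies between the finger pads; the fingertips stand 22 mm ahead of it and the grasp point (between the pads) lies 3 mm ahead of it; z points along the fingers, y is the line along which they close (so a half turn about z gives the same grasp; the last joint's range is limited). The gripper opens to 87 mm and grips with 3 to 60 N. Pads are 19 mm wide; open, the fingers measure 117 mm over their backs; the gripper's body (75 mm by 190 mm) begins 51 mm behind the grasp point.
Start: joints at [-1.522, 0.527, 1.433, -0, 1.181, -0.178], TCP at [0.141, -0.609, 0.245] pointing down, gripper open.
Joint ranges: [-3.08, 3.08], [-0.75, 2.2], [0.22, 2.44], [-1.43, 4.57], [0, 2.65], [-2.85, 2.85]. Speed limits (rad/s): [2.79, 2.79, 3.14, 3.14, 3.14, 3.14].

### API

Orientations are given as a unit quaternion [x, y, z, w].
In Python, from rig import robot gives the robot as it stands.
- The arm moves only by the tool move_arm, never from a script. Its argument "series" is text: rows parted by semicolons, each of 6 numbers parted by spaces: the shift along the tool's x, y, z in mm, then the turn, a rotation vector about the tool's x, y, z in degrees. In form: dx dy dz ax ay az; .... A call has 1 to 8 rows; each row is the pose to reach, as a shift and turn from the pose commanded when the call began, along the tool's axes at that moment; what a row does not reach only later rows make up. A row lasts 1/12 s, in which the tool goes at most 41.7 mm and 7.16 degrees, less where a joint would pass 70% of its speed; a pose out of reach is approached as far as the arm can. A call with a gripper value outside its range is refused whole. "jaw" is the opening, from 0 (shut) to 1 (fully open), set as the call begins (left out, the last holds). The fingers move at their own pace and stop on an object; "newtons" is the grip in N (left out, the last holds). Time passes only in rows, so rows that repeat a pose let the fingers close. It gives the time, the measured TCP pose, the force, the opening and the grip force at its end, in the units of the state.
- robot.get_obs(): the state, without advancing time (a new reading comes with each control period).
- robot.camera(name): name is "scene" or "side" or "wrist"; returns a dict with "img" (480x640x3 uint8, red, green, blue), "mtx" (3x3 intrinsics, pixels), "distortion" ([k1, k2, p1, p2, k3] as OpenCV has them; the pictures are not rectified), "world_to_cam" (4x4, takes a point from world to camera coordinates). Camera axes: x right, y down, z forward; pixel columns grow to the right and rows downward; lengths in m; the calibration is good to about 2 mm. A picture is of the moment at which its call begins. There is no depth.
- robot.hand_in(): hands the job in; it is judged then, once.
Trained networks look in a picture, given as the dict that the camera call returned (one of the last four; its "shot" number tells which), for a name from the list of things; names that differ only in an ending like _2 or _b are one class to them, and where a whole thing is asked for, a point or a joint stands for the part that bears it (a point fixed in the world has none). Each returns a list of dicts, best first, with "p" (0 to 1); they miss things now and then, are a little off and sometimes report something else, mostly with a low value. They report only what shows in the picture. A call takes as long as a camera call.
- robot.search_frame(picture, thing): "xyz" ([x, y, z] in m, in world coordinates, good to about 4 mm: the middle of the surface that is visible of it).
- robot.tip_of(picture, thing): "xyz" ([x, y, z] in m, in world coordinates, good to about 4 mm: a listed point, or the origin of a listed thing).
The state is a dict: "time": time; "q": joint angles; "joint_velocities": joint speeds; "joint_torque": joint torques, N m; "position": TCP position; "tool_rot": TCP orientation; "ft_force": force on the tool from outside, world axes, zero at the start; "moment": the same for the moment, N m; "grip_width": finger opening in m; "grip_force": force on a finger pad.
Only numpy, scipy, OpenCV 4.12 (cv2) and the standard library are available. Lean on these libraries where they do the work, as an engineer would, in place of code of your own. Each camera call takes 0.05 s, during which the arm holds its last target. There are 200 camera calls.

### The job

Take the big hex key out of its orange stand, turn it over and seat its short arm fully in the socket of the pressure vessel's clamp bolt, then pull the far end of the long arm clockwise (seen from above) until the bolt comes up solid with its white stripe at the red mark. The bolt is stiff: turn it only with the leverage of the long arm, with the hand well out along it, press and pull gently, ease off as soon as it is solid, and leave the key seated in the bolt without disturbing the other things on the bench.

Things in the scene. Friction and masses are not known exactly. Their poses are not given: they have to be found in the camera images.
- hexkey: Big L-shaped steel hex key, 14 mm across flats, 0.24 kg. Origin at the elbow, where the arms' axes cross. x runs along the short arm, -z along the long arm; two flats of each arm and of the elbow face +y and -y. It starts in the stand, long arm down, elbow 145 mm above the bench, short arm level, pointing roughly to the left (+y); it leans a little in the loose hole.
- key_short_tip (a point): Centre of the end face of the key's short arm, 50 mm from the elbow.
- key_long_tip (a point): Centre of the end face of the key's long arm, 130 mm from the elbow. When the seated key is let go in the loose socket, this end droops by up to 20 mm.
- stand: Orange plastic block fixed to the bench, 62 x 62 x 70 mm high on an 82 mm square rubber foot, origin at the centre of its underside. A round hole, 17.5 mm across and 55 mm deep, in the middle of its top holds the key's long arm.
- reactor: Low stainless vessel fixed to the bench, 156 mm across, lid top 59 mm high, origin at the centre of its underside. A steel yoke bar (36 mm wide, 190 mm long along y, top 75 mm high) crosses the lid, with brass nuts (top 82 mm) near its ends and the clamp bolt in its middle. A blue-capped valve, top 79 mm high, stands 55 mm from the centre towards -x.
- bolt_socket (a point): Centre of the mouth of the hexagon socket in the bolt's round dark head (33 mm across, top 95 mm above the bench). 15 mm across flats, sharp rim, 16 mm deep; with the short arm on its floor the long arm lies level 129 mm above the bench. z up; the frame turns with the bolt. A corner of the hexagon, marked by a white stripe on the head, lies on x, the others every 60 degrees.
- bolt (a joint): Turn of the clamp bolt in rad, growing clockwise seen from above. Starts at 0 to 0.35, is stiff all the way (0.9 N m, some 8 N at 110 mm from its axis) and comes up solid at 1.0, stripe at the red mark; beyond, the pull rises steeply, and over 25 N at 110 mm is too much. The key fits with its long arm heading along any corner of the socket, with 4 degrees of play each way.
- tight_mark (a point): Red paint mark on the yoke beside the bolt head, 24 mm from the bolt's axis: the white stripe points to it when the bolt is tight.
- tipbox: Loose yellow pipette-tip box, 85 x 120 x 58 mm high, origin at the centre of its underside. To be left alone.
- media_bottle: Loose glass bottle with a blue cap, 72 mm across, 130 mm high, origin at the centre of its underside. To be left alone.
- foil_jar: Loose jar with a foil cover, 86 mm across, 108 mm high, origin at the centre of its underside. To be left alone.
- petri_stack: Loose stack of three culture dishes, 92 mm across, 42 mm high, origin at the centre of its underside. To be left alone.
- small_key: Loose small bright L-shaped hex key (8 mm across flats, arms 90 and 30 mm) lying flat on the bench, origin at its elbow. Too small for the bolt; to be left alone.
- screwdriver: Loose screwdriver with a blue handle lying on the bench, origin near its middle. To be left alone.

How it is judged:
By the outcome, as a careful person would: the job done as asked, in the order asked, and still so for the second after the job is handed in, with the robot touching nothing.
It also fails if it takes over 67 s, if anything falls off the work surface, if the arm or the gripper's body presses on something with over 40 N, if the wrist force passes 120 N, or if a joint passes its speed limit or range.

## Working session

There is one attempt and no reset: what is moved stays moved. The work goes in short steps, Python scripts to look and compute and a tool call to move; the robot and the scene stay as the last step left them, time stands still between calls to the robot, and variables do not carry over. Pictures are saved under pics/ and viewed, at most 10 in all, crops included, and the job is handed in when it is done.

Besides the shell and the picture viewer there is one more tool, called as a command line: name --argument value ..., lists and objects as JSON in quotes. move_arm: Moves the arm, as the interface text tells. Its arguments: {"type":"object","properties":{"series":{"type":"string"},"jaw":{"type":"number"},"newtons":{"type":"number"}},"required":["series"]}

```bash
mkdir -p pics; ls; cat > h.py <<'E'
import numpy as np, cv2
from rig import robot
from scipy.spatial.transform import Rotation as R
np.set_printoptions(precision=4,suppress=True)
def proj(c,P):
    P=np.atleast_2d(P).astype(float); W=np.array(c["world_to_cam"])
    return cv2.projectPoints(P,cv2.Rodrigues(W[:3,:3])[0],W[:3,3],np.array(c["mtx"]),np.array(c["distortion"]))[0].reshape(-1,2)
def ray(c,uv):
    W=np.array(c["world_to_cam"]); n=cv2.undistortPoints(np.array([[uv]],float),np.array(c["mtx"]),np.array(c["distortion"]))[0,0]
    d=W[:3,:3].T@np.array([n[0],n[1],1]); return -W[:3,:3].T@W[:3,3], d/np.linalg.norm(d)
def onz(c,uv,z):
    o,d=ray(c,uv); return o+d*(z-o[2])/d[2]
def save(c,name,box=None,scale=1):
    im=c["img"][:,:,::-1]
    if box: im=im[box[1]:box[3],box[0]:box[2]]
    cv2.imwrite("pics/"+name,cv2.resize(im,None,fx=scale,fy=scale,interpolation=cv2.INTER_CUBIC))
E
python3 - <<'E'
from h import *
for n in ["scene","side"]:
    c=robot.camera(n); save(c,n+"0.png")
    W=np.array(c["world_to_cam"]);print(n,"cam at",-W[:3,:3].T@W[:3,3])
    for t in ["hexkey","key_short_tip","stand","reactor","bolt_socket","tight_mark","tipbox","media_bottle","foil_jar","petri_stack","small_key","screwdriver"]:
        r=robot.tip_of(c,t)
        print(t,[(np.round(a["xyz"],4),round(a["p"],2)) for a in r[:2]])
print(robot.get_obs())
E
```

```text
pics
scene cam at [ 1.414  -0.0641  0.6009]
hexkey [(array([0.567 , 0.1618, 0.1409]), 0.72)]
key_short_tip [(array([0.5541, 0.2067, 0.1452]), 0.72)]
stand [(array([0.567 , 0.1593, 0.0014]), 0.57), (array([0.5541, 0.2103, 0.1454]), 0.19)]
reactor [(array([ 0.5283, -0.1919, -0.004 ]), 0.84), (array([ 0.5718,  0.159 , -0.0002]), 0.61)]
bolt_socket [(array([0.5285, 0.4472, 0.0015]), 0.59), (array([ 0.5287, -0.191 ,  0.0987]), 0.58)]
tight_mark []
tipbox [(array([ 0.6729, -0.2774,  0.0048]), 0.74), (array([0.7537, 0.1801, 0.0053]), 0.63)]
media_bottle [(array([0.6287, 0.4174, 0.0016]), 0.89)]
foil_jar [(array([0.5297, 0.4475, 0.0023]), 0.87)]
petri_stack [(array([ 0.7851, -0.0893, -0.002 ]), 0.98)]
small_key [(array([0.6857, 0.0141, 0.0035]), 0.74), (array([ 0.5298,  0.4485, -0.0013]), 0.42)]
screwdriver [(array([ 0.6731, -0.2738,  0.0019]), 0.95)]
side cam at [ 0.4855 -0.7702  0.8484]
hexkey [(array([0.5655, 0.1573, 0.1463]), 0.65), (array([0.5289, 0.451 , 0.001 ]), 0.55)]
key_short_tip [(array([0.5517, 0.2073, 0.1457]), 0.79)]
stand [(array([0.5704, 0.1582, 0.0011]), 0.64)]
reactor [(ar
[... 238 characters left out ...]
303,  0.4527, -0.0006]), 0.57)]
petri_stack [(array([ 0.7785, -0.0873,  0.0007]), 0.73)]
small_key [(array([0.6801, 0.0146, 0.0037]), 0.65)]
screwdriver [(array([ 0.671 , -0.2766,  0.0026]), 0.84)]
{'time': 1.3, 'q': array([-1.5215,  0.5275,  1.4327, -0.    ,  1.1814, -0.1785]), 'joint_velocities': array([-0.0002, -0.0006,  0.0007,  0.0011, -0.0013,  0.001 ]), 'joint_torque': array([ -0.0014, -44.0022, -17.698 ,   0.0632,   0.0505,  -0.    ]), 'position': array([ 0.1412, -0.6088,  0.2446]), 'tool_rot': array([ 0.9935,  0.1137, -0.    ,  0.    ]), 'ft_force': array([-0.2636,  0.5279,  0.3759]), 'moment': array([-0.035 , -0.0083, -0.0174]), 'grip_force': 0.0, 'grip_width': 0.08673268536159619}
```

View images.

View pics/scene0.png

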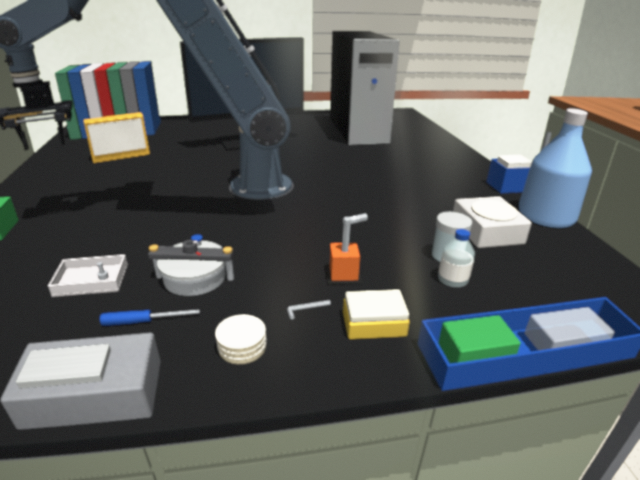

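View pics/side0.png

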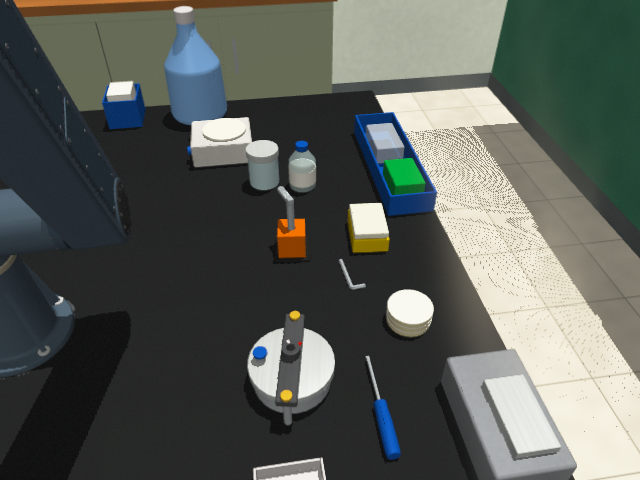

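The scene shows the key at pixel (348,230) in the stand and the bolt at (192,248). The side view shows the bolt head at (290,347), with the red mark on its +x side at (299,343). I'll look at the wrist camera's mounting next and plan the move over the bolt.

```bash
cat >> h.py <<'E'
def pose():
    o=robot.get_obs(); return np.array(o["position"]),R.from_quat(o["tool_rot"])
def rel(pt,Rt,p=None,Rc=None):
    """row from current to target"""
    p0,R0=pose(); p=p0 if p is None else p; Rc=R0 if Rc is None else Rc
    d=Rc.inv().apply(np.array(pt)-p)*1000; a=(Rc.inv()*Rt).as_rotvec(degrees=True)
    print("ROW",np.round(d,1),np.round(a,2))
def frame(z,x):
    z=np.array(z,float);z/=np.linalg.norm(z);x=np.array(x,float);x-=z*(x@z);x/=np.linalg.norm(x)
    return R.from_matrix(np.c_[x,np.cross(z,x),z])
E
python3 - <<'E'
from h import *
c=robot.camera("wrist"); W=np.array(c["world_to_cam"]); p,Rt=pose()
print("cam in tool",Rt.inv().apply(-W[:3,:3].T@W[:3,3]-p),"\n",Rt.inv().as_matrix()@W[:3,:3].T, c["mtx"])
rel([.46,-.19,.30],Rt)
E
```

```text
cam in tool [ 0.0758 -0.0001 -0.1404] 
 [[-0.0001 -0.9619 -0.2735]
 [ 1.      0.0001 -0.0007]
 [ 0.0007 -0.2735  0.9619]] [[411.1559   0.     325.6858]
 [  0.     411.1559 243.1499]
 [  0.       0.       1.    ]]
ROW [ 405.2 -336.   -55.4] [0. 0. 0.]
```

move_arm --series "405 -338 -55 0 0 0;405 -338 -55 0 0 0;405 -338 -55 0 0 0;405 -338 -55 0 0 0;405 -338 -55 0 0 0;405 -338 -55 0 0 0;405 -338 -55 0 0 0;405 -338 -55 0 0 0"

```text
time: 2.02
position: [0.342, -0.3427, 0.2796]
tool_rot: [0.994, 0.113, 0.0, 0.0]
ft_force: [1.2, -0.2, 0.2]
grip_width: 0.0871
grip_force: 0.0
```

move_arm --series "149 -124 -20 0 0 0;149 -124 -20 0 0 0;149 -124 -20 0 0 0;149 -124 -20 0 0 0;149 -124 -20 0 0 0;149 -124 -20 0 0 0;149 -124 -20 0 0 0"

```text
time: 2.6
position: [0.4589, -0.1888, 0.2994]
tool_rot: [0.993, 0.116, 0.0, 0.0]
ft_force: [0.0, -1.0, -1.0]
grip_width: 0.0873
grip_force: 0.0
```

```bash
python3 - <<'E'
from h import *
c=robot.camera("wrist"); print(pose()[0])
for t in ["bolt_socket","tight_mark","reactor"]:
    r=robot.tip_of(c,t); print(t,[(np.round(a["xyz"],4),proj(c,a["xyz"])[0],round(a["p"],2)) for a in r[:2]])
u,v=proj(c,[.528,-.192,.095])[0].astype(int); print(u,v)
b=(u-80,v-60,u+80,v+60); print(b); save(c,"bolt1.png",b,5)
E
```

```text
[ 0.4583 -0.1898  0.2992]
bolt_socket [(array([ 0.5269, -0.1941,  0.0972]), array([351.4101, 140.7076]), 0.63)]
tight_mark [(array([ 0.5435, -0.1714,  0.0773]), array([328.7615, 114.1595]), 0.46)]
reactor [(array([ 0.5278, -0.1899, -0.0023]), array([341.9458, 135.8071]), 0.98)]
349 138
(np.int64(269), np.int64(78), np.int64(429), np.int64(198))
```

View pics/bolt1.png

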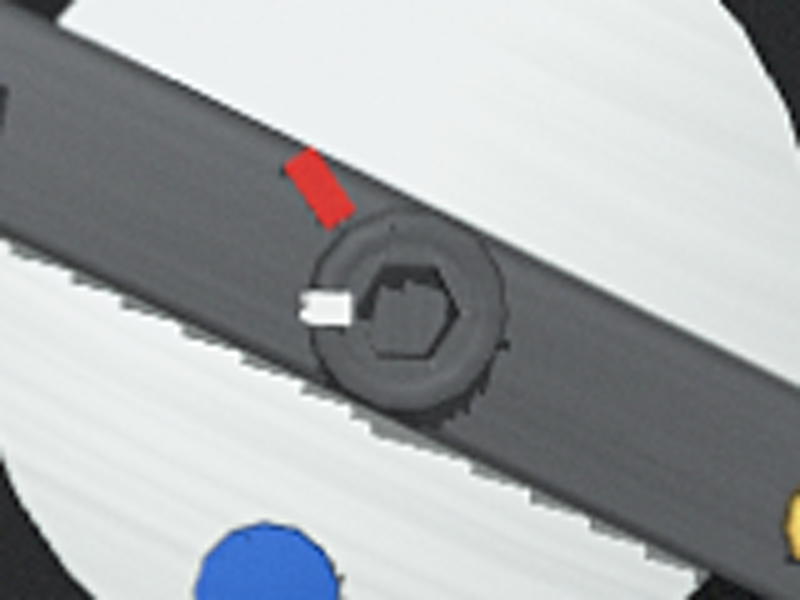

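```bash
python3 - <<'E'
from h import *
c=robot.camera("wrist")
P=lambda u,v,z: onz(c,(269+(u+.5)/5-.5,78+(v+.5)/5-.5),z)
h=P(408.5,311,.095); print("sock",h)
an=lambda a:np.degrees(np.arctan2(*(a-h)[1::-1]))
s=P(326,309,.095); m=P(320,189,.0755); print("stripe",s,an(s),"mark",m,an(m),np.linalg.norm((m-h)[:2]))
for q in [(459,312),(435,265),(435,357),(383,357)]:
    print(an(P(*q,.095)))
print("yoke",[P(*q,.075) for q in [(0,10),(800,385)]])
E
```

```text
sock [ 0.5258 -0.1956  0.095 ]
stripe [ 0.523  -0.1824  0.095 ] 101.65283251095276 mark [ 0.5418 -0.1773  0.0755] 48.75312589885657 0.024292594476665593
-78.03798477943647
-16.9158340715077
-135.9032461613161
164.03451901679875
yoke [array([ 0.5582, -0.1185,  0.075 ]), array([ 0.5288, -0.2665,  0.075 ])]
```

The close-up shows the socket at crop (408,311), the white stripe at (326,309) and the red mark at (320,189). In world terms the socket is at (0.526,-0.196), the stripe points at about 102.7° and the mark at about 48.8°, so the turn is about 54° clockwise. I'll seat the long arm heading -17.3°, and grasp from the -y side with the tool tilted 20° down.

```bash
cat >> h.py <<'E'
S=np.array([.5258,-.1956,.095])
def ang(v): return np.degrees(np.arctan2(v[1],v[0]))
def graspframe(yaw,tilt=20):
    y,t=np.radians([yaw,tilt]); z=np.array([np.cos(y)*np.cos(t),np.sin(y)*np.cos(t),-np.sin(t)])
    return frame(z,[0,0,1]),z
E
python3 - <<'E'
from h import *
E=np.array([.5665,.1595,.145]); Rg,z=graspframe(105.8); G=E-[0,0,.038]
rel(G-.103*z,Rg); print(G-.103*z, G-.003*z)
E
```

```text
ROW [ 189.5 -220.7  156.6] [ 56.    53.3  -80.04]
[0.5929 0.0664 0.1422] [0.5673 0.1568 0.108 ]
```

move_arm --series "129 -114 20 56 53.3 -80;129 -114 20 56 53.3 -80;129 -114 20 56 53.3 -80;129 -114 20 56 53.3 -80;129 -114 20 56 53.3 -80;129 -114 20 56 53.3 -80;129 -114 20 56 53.3 -80;129 -114 20 56 53.3 -80"

```text
time: 3.52
position: [0.558, -0.051, 0.2793]
tool_rot: [0.831, 0.443, 0.203, -0.267]
ft_force: [-0.2, 0.0, -0.5]
grip_width: 0.0872
grip_force: 0.0
```

```bash
python3 - <<'E'
from h import *
print(robot.get_obs()["q"])
Rg,z=graspframe(105.8);rel([.5929,.0664,.1422],Rg); rel([.58,-.0,.22],Rg)
E
```

```text
[-0.5997  0.4973  1.5871  0.6153  1.4234 -0.2176]
ROW [ 13.6  11.2 183. ] [ 27.04  25.7  -38.49]
ROW [ 9.7 10.6 79.9] [ 27.04  25.7  -38.49]
```

Joints are behaving as my model predicts. I'll finish the rotation next.

move_arm --series "10 11 80 27 25.7 -38.5;10 11 80 27 25.7 -38.5;10 11 80 27 25.7 -38.5;10 11 80 27 25.7 -38.5;10 11 80 27 25.7 -38.5;10 11 80 27 25.7 -38.5;10 11 80 27 25.7 -38.5;10 11 80 27 25.7 -38.5"

```text
time: 4.18
position: [0.5811, -0.0011, 0.2178]
tool_rot: [0.495, 0.652, 0.346, -0.458]
ft_force: [0.1, 0.7, 0.6]
grip_width: 0.0868
grip_force: 0.0
```

```bash
python3 - <<'E'
from h import *
print(robot.get_obs()["q"])
Rg,z=graspframe(105.8);rel([.5929,.0664,.1422],Rg)
c=robot.camera("wrist"); save(c,"w2.png")
for n in ["hexkey","key_short_tip"]:
    r=robot.tip_of(c,n); print(n,[(np.round(a["xyz"],4),proj(c,a["xyz"])[0],round(a["p"],2)) for a in r[:2]])
E
```

```text
[-0.5345  0.886   1.3497  0.7562  1.9009 -0.9565]
ROW [-49.9  29.7  83.9] [ 0.1  -0.03 -0.16]
hexkey [(array([0.5686, 0.1613, 0.1442]), array([364.4862, 243.3401]), 0.9), (array([0.5657, 0.1574, 0.0032]), array([353.1364, 359.5999]), 0.29)]
key_short_tip [(array([0.5537, 0.2115, 0.147 ]), array([359.2637, 206.6709]), 0.58)]
```

View pics/w2.png

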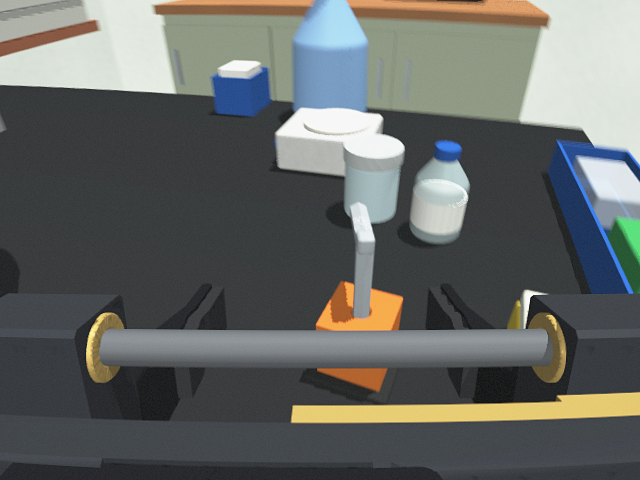

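The key's long arm runs from the elbow at (365,243) to the hole at (363,312), between the open fingers.

```bash
python3 - <<'E'
from h import *
c=robot.camera("wrist"); g=c["img"].astype(int).sum(2)
# long-arm edges rows 260..305
for v in (262,275,290,302):
    r=c["img"][v,335:395].astype(int); d=np.abs(np.diff(r,axis=0)).sum(1)
    i=np.argsort(d)[-4:]; print(v,sorted(i+335.5),d[np.sort(i)], [ (o+dd*((.159-o[1])/dd[1])).round(4) for o,dd in [ray(c,(364,v))]])
E
```

```text
262 [np.float64(354.5), np.float64(355.5), np.float64(356.5), np.float64(373.5)] [ 84 113  76 190] [array([0.5697, 0.159 , 0.1278])]
275 [np.float64(354.5), np.float64(355.5), np.float64(371.5), np.float64(372.5)] [ 87 146  56 197] [array([0.5704, 0.159 , 0.1141])]
290 [np.float64(346.5), np.float64(353.5), np.float64(371.5), np.float64(373.5)] [207 185 115 104] [array([0.5712, 0.159 , 0.0974])]
302 [np.float64(346.5), np.float64(353.5), np.float64(354.5), np.float64(370.5)] [209 161  96 130] [array([0.5719, 0.159 , 0.0833])]
```

move_arm --series "-50 30 84 0 0 0;-50 30 84 0 0 0;-50 30 84 0 0 0;-50 30 84 0 0 0;-50 30 84 0 0 0"

```text
time: 4.8
position: [0.5923, 0.0686, 0.1443]
tool_rot: [0.496, 0.652, 0.345, -0.458]
ft_force: [0.4, 0.5, 0.4]
grip_width: 0.087
grip_force: 0.0
```

```bash
python3 - <<'E'
from h import *
c=robot.camera("wrist"); save(c,"w3.png"); print(robot.get_obs()["q"])
for n in ["hexkey","key_short_tip"]:
    r=robot.tip_of(c,n); print(n,[(np.round(a["xyz"],4),proj(c,a["xyz"])[0],round(a["p"],2)) for a in r[:2]])
p,Rc=pose()
for n in ([0,0,.003],):
    print("grasp pt px",proj(c,p+Rc.apply(n)), proj(c,[.5665,.1595,.107]))
E
```

```text
[-0.4375  0.9801  1.383   0.809   1.7568 -0.9963]
hexkey [(array([0.5682, 0.1639, 0.1431]), array([328.6402, 203.7172]), 0.56)]
key_short_tip [(array([0.5524, 0.2094, 0.1462]), array([323.8419, 162.9866]), 0.62)]
grasp pt px [[325.4747 331.5373]] [[324.1068 257.4911]]
```

View pics/w3.png

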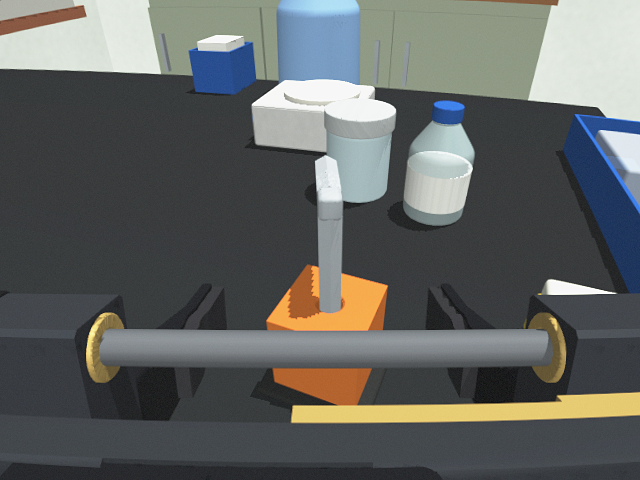

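The long arm at grasp height is at column 330, about 2 mm to tool +y of centre. The short arm is yawed about 1.8° more than assumed.

```bash
python3 - <<'E'
from h import *
Rg,z=graspframe(107.5);G=np.array([.569,.1600,.107]); rel(G-.003*z,Rg); print(pose()[0])
E
```

```text
ROW [ -2.6   1.4 100.7] [ 1.81  0.25 -0.72]
[0.5936 0.0668 0.1453]
```

move_arm --series "-1.3 1 40 1.8 0.2 -0.7;-2.6 1.4 75 1.8 0.2 -0.7;-2.6 1.4 101 1.8 0.2 -0.7;-2.6 1.4 101 1.8 0.2 -0.7;-2.6 1.4 101 1.8 0.2 -0.7"

```text
time: 5.37
position: [0.5686, 0.1593, 0.1074]
tool_rot: [0.484, 0.661, 0.338, -0.464]
ft_force: [-0.1, -0.4, 0.1]
grip_width: 0.0872
grip_force: 0.0
```

move_arm --series "0 0 0 0 0 0;0 0 0 0 0 0;0 0 0 0 0 0;0 0 0 0 0 0;0 0 0 0 0 0;0 0 0 0 0 0" --jaw 0.3 --newtons 8

```text
time: 5.87
position: [0.569, 0.1587, 0.1066]
tool_rot: [0.485, 0.66, 0.339, -0.464]
ft_force: [0.2, 0.2, -0.9]
grip_width: 0.0544
grip_force: 0.0
```

```bash
python3 - <<'E'
from h import *
c=robot.camera("wrist"); p,Rc=pose(); print(p)
save(c,"w4.png",(160,120,480,360),2.5)
E
```

```text
[0.5688 0.1588 0.1065]
```

View pics/w4.png

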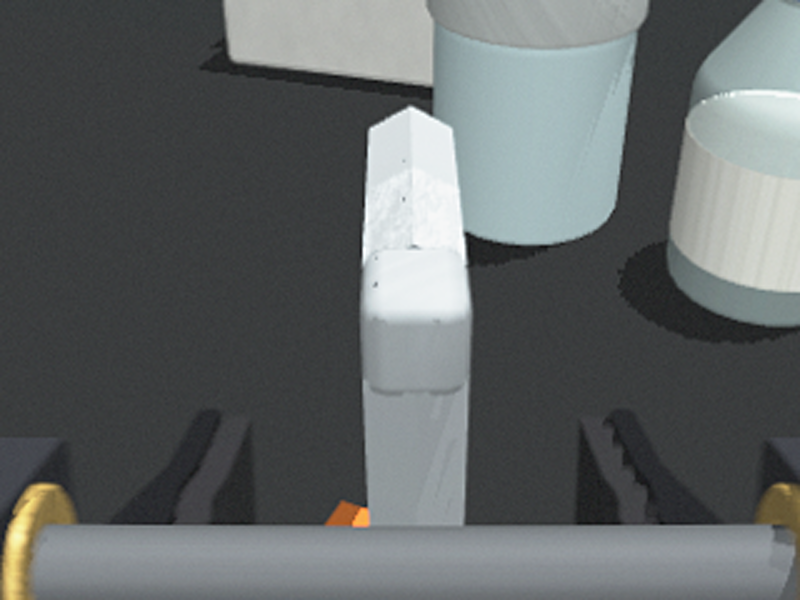

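The key sits centred between the jaws (crop column 416, so image 326) and is aligned. Now to close the jaws.

move_arm --series "0 0 0 0 0 0;0 0 0 0 0 0;0 0 0 0 0 0;0 0 0 0 0 0;0 0 0 0 0 0;0 0 0 0 0 0;0 0 0 0 0 0;0 0 0 0 0 0" --jaw 0 --newtons 40

```text
time: 6.58
position: [0.5688, 0.1592, 0.1065]
tool_rot: [0.484, 0.66, 0.338, -0.464]
ft_force: [1.3, 0.8, 0.3]
grip_width: 0.0133
grip_force: 40.0
```

```bash
python3 - <<'E'
from h import *
p,Rc=pose(); print(robot.get_obs()); rel(p+[0,0,.09],Rc)
E
```

```text
{'time': 6.5833, 'q': array([-0.3148,  1.0164,  1.4734,  0.8716,  1.632 , -1.0516]), 'joint_velocities': array([-0.    ,  0.0003,  0.0007,  0.0002,  0.0007,  0.0013]), 'joint_torque': array([ -0.0671, -50.5711,  -5.9766,   1.55  ,   3.0583,   0.0726]), 'position': array([0.5688, 0.1592, 0.1065]), 'tool_rot': array([ 0.4845,  0.6602,  0.3384, -0.4636]), 'ft_force': array([1.319 , 0.7631, 0.281 ]), 'moment': array([-0.5484, -0.3849, -0.0738]), 'grip_force': 39.98386267684509, 'grip_width': 0.013349392210249821}
ROW [ 84.6  -0.2 -30.7] [0. 0. 0.]
```

move_arm --series "10 0 -3.6 0 0 0;23 0 -8.4 0 0 0;38 0 -13.8 0 0 0;52 0 -19 0 0 0;66 0 -24 0 0 0;80 0 -29 0 0 0;86 0 -31 0 0 0;86 0 -31 0 0 0"

```text
time: 7.25
position: [0.5693, 0.1594, 0.2]
tool_rot: [0.484, 0.661, 0.339, -0.462]
ft_force: [-0.1, 0.1, -2.3]
grip_width: 0.0132
grip_force: 40.0
```

```bash
python3 - <<'E'
from h import *
p,Rc=pose(); print(p,robot.get_obs()["ft_force"])
for n in ["scene","side"]:
    c=robot.camera(n)
    for t in ["hexkey","key_short_tip","key_long_tip"]:
        r=robot.tip_of(c,t); print(n,t,[(np.round(a["xyz"],4),round(a["p"],2)) for a in r[:2]])
# final pose over socket, elbow 40 mm above seat
h=np.radians(-17.3); H=np.array([np.cos(h),np.sin(h),0]); t=np.radians(20)
z=np.array([0,0,-1])*np.cos(t)+H*np.sin(t); Rf=frame(z,-H)
rel([.60,.0,.30],Rf); rel(p+[0.02,-.15,.07],Rc)
E
```

```text
[0.5693 0.1594 0.2   ] [-0.0741  0.1167 -2.3365]
scene hexkey [(array([0.5719, 0.16  , 0.2379]), 0.87)]
scene key_short_tip [(array([0.554 , 0.2094, 0.2378]), 0.63), (array([ 0.5265, -0.1955,  0.0953]), 0.24)]
scene key_long_tip [(array([0.5686, 0.1598, 0.1072]), 0.75), (array([0.5675, 0.1614, 0.0006]), 0.58)]
side hexkey []
side key_short_tip []
side key_long_tip [(array([0.5693, 0.1557, 0.1036]), 0.41)]
ROW [  41.7  -18.7 -186.8] [ 25.55 -82.56 -55.21]
ROW [  17.6  -25.9 -165.2] [-0.07 -0.15 -0.25]
```

move_arm --series "18 -26 -165 0 0 0;18 -26 -165 0 0 0;30 -22 -176 6 -20 -13;36 -20 -182 13 -41 -27;42 -19 -187 25.5 -82.5 -55;42 -19 -187 25.5 -82.5 -55;42 -19 -187 25.5 -82.5 -55;42 -19 -187 25.5 -82.5 -55"

```text
time: 8.32
position: [0.6002, -0.0012, 0.3016]
tool_rot: [0.378, 0.878, 0.201, -0.212]
ft_force: [1.0, 0.8, -3.3]
grip_width: 0.0134
grip_force: 40.0
```

```bash
cat >> h.py <<'E'
def final(hd=-17.3,tilt=20):
    h=np.radians(hd); H=np.array([np.cos(h),np.sin(h),0]); t=np.radians(tilt)
    z=np.array([0,0,-1])*np.cos(t)+H*np.sin(t); return frame(z,-H),z,H
E
python3 - <<'E'
from h import *
print(robot.get_obs()["q"]); Rf,z,H=final(); rel([.58,-.05,.30],Rf)
E
```

```text
[-0.3825  0.5942  1.277   0.4096  1.7044 -1.1758]
ROW [-16.5 -46.3 -19.4] [ 14.7  -47.58 -32.01]
```

move_arm --series "-16 -46 -19 14.7 -47.6 -32;-16 -46 -19 14.7 -47.6 -32;-16 -46 -19 14.7 -47.6 -32;-16 -46 -19 14.7 -47.6 -32;-16 -46 -19 14.7 -47.6 -32;-16 -46 -19 14.7 -47.6 -32;-16 -46 -19 14.7 -47.6 -32;-16 -46 -19 14.7 -47.6 -32"

```text
time: 8.98
position: [0.5783, -0.0474, 0.2994]
tool_rot: [0.156, 0.975, -0.018, 0.158]
ft_force: [0.0, -0.8, -2.6]
grip_width: 0.0131
grip_force: 40.0
```

```bash
python3 - <<'E'
from h import *
print(robot.get_obs()["q"]); Rf,z,H=final(); E=S+[0,0,.034+.06]; rel(E+.038*H-.003*z,Rf)
E
```

```text
[-0.2748  0.298   1.7053  0.0015  0.819  -1.5286]
ROW [   1.6 -158.2  110.3] [ 0.54 -1.72 -1.01]
```

move_arm --series "2 -158 110 0.5 -1.7 -1;2 -158 110 0.5 -1.7 -1;2 -158 110 0.5 -1.7 -1;2 -158 110 0.5 -1.7 -1;2 -158 110 0.5 -1.7 -1;2 -158 110 0.5 -1.7 -1;2 -158 110 0.5 -1.7 -1;2 -158 110 0.5 -1.7 -1"

```text
time: 9.65
position: [0.5606, -0.206, 0.1915]
tool_rot: [0.15, 0.974, -0.024, 0.17]
ft_force: [0.1, 0.2, -2.8]
grip_width: 0.0132
grip_force: 40.0
```

```bash
cat > look.py <<'E'
from h import *
o=robot.get_obs(); print(o["position"],o["ft_force"],o["moment"])
Rf,z,H=final(); p,Rc=pose(); print("rot err",(Rc.inv()*Rf).as_rotvec(degrees=True))
for n in ["scene","side","wrist"]:
    c=robot.camera(n); 
    for t in ["hexkey","key_short_tip","key_long_tip","bolt_socket"]:
        r=robot.tip_of(c,t); print(n,t,[(np.round(a["xyz"],4),proj(c,a["xyz"])[0].round(1),round(a["p"],2)) for a in r[:1]])
    if n=="wrist": cw=c
    if n=="scene": cs=c
    if n=="side": cd=c
E
python3 - <<'E'
from look import *
a=cs["img"][200:300,140:270]; b=cd["img"][270:400,230:370]; w=cw["img"][100:400,120:520]
im=np.zeros((600,800,3),np.uint8)
im[:300]=np.hstack([cv2.resize(a,(390,300),interpolation=2),np.zeros((300,20,3),np.uint8),cv2.resize(b,(390,300),interpolation=2)])
im[300:,:400]=w; cv2.imwrite("pics/hover.png",im[:,:,::-1])
E
```

```text
[ 0.5606 -0.206   0.1915] [ 0.0909  0.1762 -2.776 ] [0.2224 0.1526 0.0239]
rot err [ 0.1291 -0.2609 -0.2292]
scene hexkey [(array([ 0.5249, -0.1949,  0.1866]), array([183.5, 205.8]), 0.82)]
scene key_short_tip [(array([ 0.5234, -0.1943,  0.1398]), array([186.7, 224.6]), 0.78)]
scene key_long_tip [(array([ 0.6449, -0.2324,  0.1904]), array([158.1, 232.4]), 0.74)]
scene bolt_socket [(array([ 0.5305, -0.1946,  0.097 ]), array([189. , 242.8]), 0.53)]
side hexkey []
side key_short_tip []
side key_long_tip [(array([ 0.6496, -0.2323,  0.1889]), array([366.4, 320.2]), 0.57)]
side bolt_socket [(array([ 0.5279, -0.1992,  0.0961]), array([290. , 349.1]), 0.61)]
wrist hexkey [(array([ 0.5238, -0.1961,  0.1906]), array([319.9, 244.6]), 0.95)]
wrist key_short_tip [(array([ 0.5253, -0.1946,  0.1431]), array([325.4, 180.2]), 0.74)]
wrist key_long_tip []
wrist bolt_socket [(array([ 0.5433, -0.1736,  0.0753]), array([369.7, 142.9]), 0.71)]
```

View pics/hover.png

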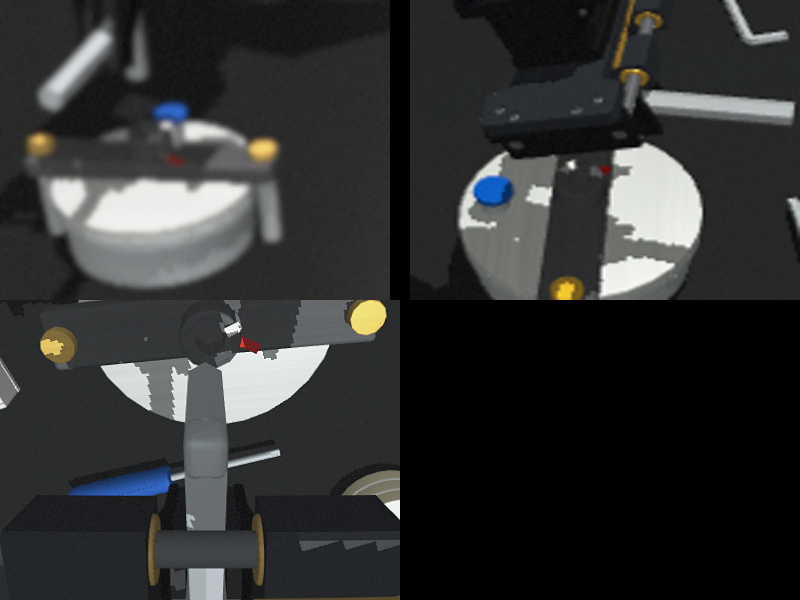

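The key is turned over with its short arm down above the bolt. In the wrist part, the elbow is at (207,448) and the tip at (205,370), with the bolt behind it. I'll descend to about 10 mm above the socket and check.

move_arm --series "4 0 11 0.1 -0.3 -0.2;8 0 22 0.1 -0.3 -0.2;11.6 0 32 0.1 -0.3 -0.2;11.6 0 32 0.1 -0.3 -0.2;11.6 0 32 0.1 -0.3 -0.2"

```text
time: 10.82
position: [0.561, -0.2067, 0.1574]
tool_rot: [0.148, 0.973, -0.027, 0.173]
ft_force: [0.4, 0.3, -2.0]
grip_width: 0.0132
grip_force: 40.0
```

```bash
python3 - <<'E'
from look import *
u,v=proj(cw,S)[0].astype(int); print("S px",proj(cw,S))
a=cv2.resize(cw["img"][v-60:v+90,u-100:u+100],(800,600),interpolation=2); print(u,v)
cv2.imwrite("pics/near.png",a[:,:,::-1])
E
```

```text
[ 0.561  -0.2067  0.1574] [ 0.351   0.3249 -1.9799] [ 0.1538  0.1724 -0.0066]
rot err [-0.0362  0.1126  0.0077]
scene hexkey [(array([ 0.5255, -0.1952,  0.1527]), array([185.4, 219.9]), 0.62)]
scene key_short_tip [(array([ 0.5205, -0.1958,  0.108 ]), array([188.1, 236.4]), 0.54)]
scene key_long_tip [(array([ 0.6471, -0.234 ,  0.1562]), array([160.2, 248.3]), 0.51)]
scene bolt_socket [(array([ 0.53  , -0.1931,  0.0925]), array([190. , 244.3]), 0.53)]
side hexkey []
side key_short_tip []
side key_long_tip [(array([ 0.6496, -0.2397,  0.1557]), array([366.1, 337. ]), 0.97)]
side bolt_socket [(array([ 0.5294, -0.1973,  0.0967]), array([290.8, 347.9]), 0.41)]
wrist hexkey [(array([ 0.5208, -0.193 ,  0.1528]), array([327.6, 228.7]), 0.82)]
wrist key_short_tip [(array([ 0.5216, -0.1951,  0.1102]), array([323. , 173.7]), 0.58)]
wrist key_long_tip [(array([ 0.5251, -0.1951,  0.1546]), array([325.4, 243.6]), 0.43)]
wrist bolt_socket [(array([ 0.5246, -0.1973,  0.0997]), array([320.4, 170.1]), 0.78)]
S px [[324.9471 166.802 ]]
324 166
```

View pics/near.png

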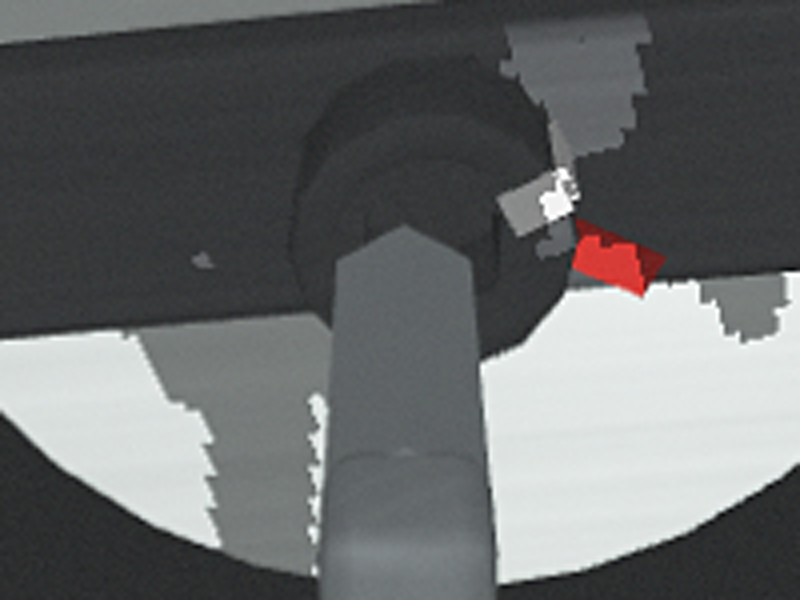

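The near view shows the key tip's near corner at crop (405,225) and its side corners at (337,262) and (472,262). The bolt head is centred near column 431, so the key is several mm off towards tool -y. I'll solve for the relative offset with both in the same image.

```bash
cat > fit.py <<'E'
from h import *
from scipy.optimize import least_squares
def solve(c,toPx,key,head,zt=None,hd=-17.3):
    h=np.radians(hd);H=np.array([np.cos(h),np.sin(h),0]);Y=np.array([-np.sin(h),np.cos(h),0])
    kp=np.array([toPx(*k) for k in key]); loc=[-.00808*H,-.00404*H+.007*Y,-.00404*H-.007*Y]  # tip corners
    f=lambda q:(np.vstack([proj(c,q[:3]+l) for l in loc])-kp).ravel()
    r=least_squares(f,[*S[:2],.105]); r2=least_squares(lambda q:f([*q,zt]),S[:2])
    print("tip free",r.x,abs(r.fun).max(),"tip z fixed",r2.x,r2.fun.round(1))
    hp=np.array([toPx(*k) for k in head.values()]); 
    st=np.radians(102.7); off={"stripe_in":[.0094*np.cos(st),.0094*np.sin(st),0],"mark":[.0160,.0183,-.0195],"left":None,"right":None}
    def g(q):
        s=np.array([q[0],q[1],.095]); e=[]
        th=np.linspace(0,2*np.pi,73); ci=proj(c,s+.0165*np.c_[np.cos(th),np.sin(th),0*th])
        for (k,_),pp in zip(head.items(),hp):
            if k=="left": e.append(ci[:,0].min()-pp[0])
            elif k=="right": e.append(ci[:,0].max()-pp[0])
            else: e.extend(proj(c,s+off[k])[0]-pp)
        return np.array(e)
    s=least_squares(g,S[:2]); print("socket",s.x,s.fun.round(1))
    for t in (r.x[:2],r2.x): d=s.x-t; print("need move world",d*1e3," along H,Y mm",d@H[:2]*1e3,d@Y[:2]*1e3)
E
python3 - <<'E'
from fit import *
c=robot.camera("wrist")
T=lambda x,y:(224+(x+.5)/4-.5,106+(y+.5)/4-.5)
solve(c,T,[(405,225),(472,262),(337,262)],{"stripe_in":(507,220),"mark":(617,260),"left":(291,0),"right":(571,0)},.1046)
p,Rc=pose(); print(Rc.as_matrix()); W=np.array(c["world_to_cam"]);print((W@[*S,1])[:3])
E
```

```text
tip free [ 0.5248 -0.1953  0.109 ] 0.1678642781741928 tip z fixed [ 0.5269 -0.1959] [-0.1  0.3 -0.4 -0.2  0.5 -0.2]
socket [ 0.5281 -0.1929] [ 0.3 -0.1 -2.2  0.2 -0.8  2.5]
need move world [3.2557 2.4454]  along H,Y mm 2.381206148646533 3.302961501929615
need move world [1.2239 3.0914]  along H,Y mm 0.2492501049158029 3.315559382700045
[[-0.8963  0.2972  0.3292]
 [ 0.2786  0.9548 -0.1036]
 [-0.3451 -0.0011 -0.9386]]
[-0.0004 -0.034   0.1841]
```

move_arm --series "-1 3.2 0.3 0 0 0;0 3.2 3 0 0 0;0.8 3.2 5 0 0 0;1.1 3.2 6 0 0 0;1.1 3.2 6 0 0 0;1.1 3.2 6 0 0 0"

```text
time: 12.12
position: [0.5631, -0.204, 0.1516]
tool_rot: [0.148, 0.973, -0.027, 0.173]
ft_force: [-0.2, 0.0, -2.8]
grip_width: 0.0131
grip_force: 40.0
```

move_arm --series "0.35 0 0.95 0 0 0;0.7 0 1.9 0 0 0;1 0 2.8 0 0 0;1 0 2.8 0 0 0"

```text
time: 12.45
position: [0.5631, -0.2041, 0.1487]
tool_rot: [0.148, 0.973, -0.027, 0.173]
ft_force: [-0.0, 0.6, -2.0]
grip_width: 0.0134
grip_force: 40.0
```

move_arm --series "0.35 0 0.95 0 0 0;0.5 0 1.4 0 0 0;0.7 0 1.9 0 0 0;0.7 0 1.9 0 0 0"

```text
time: 12.78
position: [0.5632, -0.2041, 0.1468]
tool_rot: [0.148, 0.973, -0.027, 0.173]
ft_force: [-0.9, -0.2, -2.9]
grip_width: 0.0132
grip_force: 40.0
```

move_arm --series "0.2 0 0.5 0 0 0;0.35 0 0.95 0 0 0;0.35 0 0.95 0 0 0"

```text
time: 13.03
position: [0.5632, -0.2041, 0.1458]
tool_rot: [0.148, 0.973, -0.027, 0.173]
ft_force: [0.5, -0.3, -2.3]
grip_width: 0.0131
grip_force: 40.0
```

move_arm --series "0.2 0 0.5 0 0 0;0.35 0 0.95 0 0 0;0.5 0 1.4 0 0 0;0.7 0 1.9 0 0 0;0.7 0 1.9 0 0 0"

```text
time: 13.45
position: [0.5631, -0.2041, 0.1437]
tool_rot: [0.148, 0.973, -0.027, 0.173]
ft_force: [-0.3, -0.2, -2.6]
grip_width: 0.0131
grip_force: 40.0
```

```bash
python3 - <<'E'
from look import *
u,v=proj(cw,S)[0].astype(int); print(u,v)
a=cw["img"][v-50:v+70,u-80:u+80].astype(float); a=np.clip((a/255)**.6*255,0,255).astype(np.uint8)
cv2.imwrite("pics/near2.png",cv2.resize(a,(800,600),interpolation=2)[:,:,::-1])
E
```

```text
[ 0.5631 -0.2041  0.1437] [-0.3481 -0.2326 -2.6115] [ 0.1941  0.2356 -0.0019]
rot err [-0.0526  0.1773  0.0312]
scene hexkey [(array([ 0.5274, -0.1963,  0.1404]), array([185.6, 225.2]), 0.83)]
scene key_short_tip [(array([ 0.5279, -0.1935,  0.0904]), array([190. , 244.7]), 0.65)]
scene key_long_tip [(array([ 0.6489, -0.2321,  0.1448]), array([162. , 253.6]), 0.59)]
scene bolt_socket [(array([0.6858, 0.0146, 0.0066]), array([290.2, 308.4]), 0.56)]
side hexkey []
side key_short_tip []
side key_long_tip [(array([ 0.6486, -0.231 ,  0.1414]), array([363.8, 338.4]), 0.73)]
side bolt_socket [(array([ 0.5289, -0.1975,  0.0977]), array([290.5, 347.7]), 0.54)]
wrist hexkey [(array([ 0.5266, -0.1955,  0.1389]), array([316. , 242.6]), 0.81)]
wrist key_short_tip [(array([ 0.5251, -0.1906,  0.0941]), array([328.1, 174. ]), 0.64)]
wrist key_long_tip []
wrist bolt_socket []
317 179
```

View pics/near2.png

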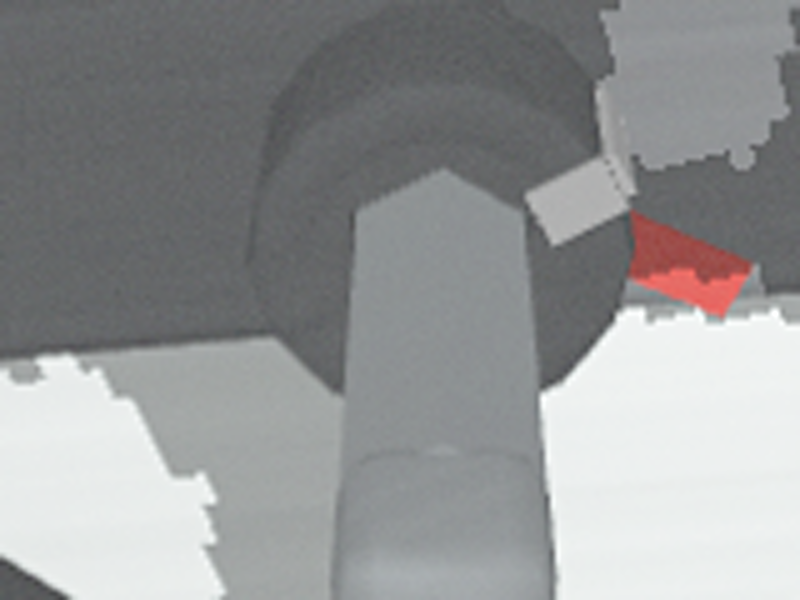

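The view shows the tip's near corner at (443,170), the key centred at column 441, and the head's edges at 248 and 633, centred at 440. So it is laterally aligned. I'll fit for the longitudinal offset.

```bash
python3 - <<'E'
from fit import *
c=robot.camera("wrist"); T=lambda x,y:np.array((237+(x+.5)/5-.5,129+(y+.5)/5-.5))
h=np.radians(-17.3);H=np.array([np.cos(h),np.sin(h),0]);Y=np.array([-np.sin(h),np.cos(h),0])
kp=np.array([T(443,170),T(525,210),T(355,211)]); loc=[-.00808*H,-.00404*H+.007*Y,-.00404*H-.007*Y]
f=lambda q:(np.vstack([proj(c,q[:3]+l) for l in loc])-kp).ravel()
r=least_squares(f,[*S[:2],.095]); print("tip free",r.x,r.fun.round(2))
for zt in (.093,.095,.097):
    r2=least_squares(lambda q:f([*q,zt]),S[:2]); print(zt,r2.x, r2.fun.round(1))
th=np.linspace(0,2*np.pi,361); ring=np.c_[np.cos(th),np.sin(th),0*th]
pts=np.array([T(*k) for k in [(248,250),(633,240),(335,392),(545,388),(290,350)]])
def g(q):
    ci=proj(c,np.array([q[0],q[1],.095])+q[2]*ring); ce=ci.mean(0)
    e=[]
    for p in pts:
        i=np.argmin(np.linalg.norm(ci-p,axis=1)); n=(ci[i]-ce)/np.linalg.norm(ci[i]-ce); e.append((p-ci[i])@n)
    return np.array(e)
for R0 in (.0165,.016):
    s=least_squares(lambda q:g([*q,R0]),S[:2],diff_step=1e-4); print(R0,"head",s.x,s.fun.round(2))
    st=np.radians(102.7); pr=proj(c,np.array([*s.x,.095])+.0094*np.array([np.cos(st),np.sin(st),0]))[0]; print("stripe resid px",pr-T(541,220))
    d=s.x-r2.x; 
    for zt in (.093,.095,.097):
        r2=least_squares(lambda q:f([*q,zt]),S[:2]); d=(s.x-r2.x)*1e3; print(zt,"move H,Y",d@H[:2],d@Y[:2])
E
```

```text
tip free [ 0.5271 -0.1927  0.0943] [-0.41 -0.57  0.05  0.39  0.36  0.19]
0.093 [ 0.5277 -0.1929] [-0.4 -0.5 -0.1  0.4  0.5  0.2]
0.095 [ 0.5268 -0.1926] [-0.4 -0.6  0.1  0.4  0.3  0.2]
0.097 [ 0.5259 -0.1923] [-0.4 -0.7  0.3  0.5  0.1  0.2]
0.0165 head [ 0.526  -0.1924] [-0.91 -0.96  0.63 -0.14 -0.41]
stripe resid px [-0.3663 -4.7077]
0.093 move H,Y -1.7126841606247214 -0.05212108889202753
0.095 move H,Y -0.7533664059546847 -0.05776173225611548
0.097 move H,Y 0.2058971698164111 -0.06340216634412185
0.016 head [ 0.5267 -0.1926] [ 0.2   0.42  0.5  -0.24 -0.25]
stripe resid px [-0.494  -3.2353]
0.093 move H,Y -1.046734857217104 -0.087553879471814
0.095 move H,Y -0.08741710254706715 -0.09319452283590195
0.097 move H,Y 0.8718464732240288 -0.09883495692390833
```

move_arm --series "0.2 0 0.5 0 0 0;0.35 0 0.95 0 0 0;0.5 0 1.4 0 0 0;0.7 0 1.9 0 0 0;0.7 0 1.9 0 0 0"

```text
time: 14.67
position: [0.5631, -0.2041, 0.1417]
tool_rot: [0.148, 0.973, -0.027, 0.173]
ft_force: [0.1, 0.4, -2.7]
grip_width: 0.0133
grip_force: 40.0
```

move_arm --series "0.35 0 0.95 0 0 0;0.7 0 1.9 0 0 0;1 0 2.8 0 0 0;1 0 2.8 0 0 0"

```text
time: 15.0
position: [0.5631, -0.204, 0.1386]
tool_rot: [0.148, 0.973, -0.027, 0.173]
ft_force: [0.2, 0.1, -1.6]
grip_width: 0.013
grip_force: 40.0
```

move_arm --series "0.35 0 0.95 0 0 0;0.7 0 1.9 0 0 0;1 0 2.8 0 0 0;1 0 2.8 0 0 0"

```text
time: 15.33
position: [0.5631, -0.2041, 0.1357]
tool_rot: [0.148, 0.973, -0.027, 0.173]
ft_force: [0.3, 0.3, -2.5]
grip_width: 0.0131
grip_force: 40.0
```

move_arm --series "0.35 0 0.95 0 0 0;0.7 0 1.9 0 0 0;0.7 0 1.9 0 0 0"

```text
time: 15.58
position: [0.5632, -0.2041, 0.1337]
tool_rot: [0.148, 0.973, -0.027, 0.173]
ft_force: [1.2, 0.0, -2.0]
grip_width: 0.0133
grip_force: 40.0
```

move_arm --series "0.2 0 0.5 0 0 0;0.35 0 0.95 0 0 0;0.35 0 0.95 0 0 0"

```text
time: 15.83
position: [0.5632, -0.2041, 0.1328]
tool_rot: [0.148, 0.973, -0.027, 0.173]
ft_force: [0.0, -0.4, -1.7]
grip_width: 0.0133
grip_force: 40.0
```

move_arm --series "0.2 0 0.5 0 0 0;0.35 0 0.95 0 0 0;0.35 0 0.95 0 0 0"

```text
time: 16.08
position: [0.5632, -0.2041, 0.1318]
tool_rot: [0.148, 0.973, -0.027, 0.173]
ft_force: [-0.3, -0.4, -2.8]
grip_width: 0.0132
grip_force: 40.0
```

move_arm --series "0.2 0 0.5 0 0 0;0.35 0 0.95 0 0 0;0.35 0 0.95 0 0 0"

```text
time: 16.33
position: [0.5632, -0.2041, 0.1307]
tool_rot: [0.148, 0.973, -0.027, 0.173]
ft_force: [-0.8, -0.2, -2.2]
grip_width: 0.0132
grip_force: 40.0
```

move_arm --series "0.2 0 0.5 0 0 0;0.35 0 0.95 0 0 0;0.35 0 0.95 0 0 0"

```text
time: 16.58
position: [0.5636, -0.2043, 0.13]
tool_rot: [0.148, 0.973, -0.027, 0.174]
ft_force: [0.5, 0.6, -1.0]
grip_width: 0.0133
grip_force: 40.0
```

move_arm --series "0.2 0 0.5 0 0 0;0.35 0 0.95 0 0 0;0.35 0 0.95 0 0 0"

```text
time: 16.83
position: [0.564, -0.2046, 0.1295]
tool_rot: [0.148, 0.973, -0.027, 0.174]
ft_force: [0.9, 0.9, 2.3]
grip_width: 0.0134
grip_force: 40.0
```

```bash
python3 look.py | grep -v long_tip
```

```text
[ 0.564  -0.2046  0.1295] [0.8513 0.8818 2.2908] [ 0.2538 -0.012   0.0133]
rot err [-0.0912  0.319   0.0266]
scene hexkey [(array([ 0.5256, -0.195 ,  0.1279]), array([187.1, 229.8]), 0.66)]
scene key_short_tip [(array([ 0.5296, -0.1936,  0.0795]), array([190.5, 249.2]), 0.75)]
scene bolt_socket [(array([ 0.5279, -0.1959,  0.0952]), array([188.6, 242.9]), 0.5)]
side hexkey [(array([0.679 , 0.0177, 0.0037]), array([348.7, 286.5]), 0.42)]
side key_short_tip [(array([ 0.7798, -0.0872, -0.0007]), array([406.8, 319. ]), 0.55)]
side bolt_socket []
wrist hexkey [(array([ 0.5268, -0.1914,  0.1272]), array([328.8, 242.8]), 0.88)]
wrist key_short_tip [(array([ 0.5262, -0.1904,  0.0788]), array([330.1, 173. ]), 0.64)]
wrist bolt_socket []
```

The key went in 16 mm and is resting lightly on the floor of the socket, with the elbow about 128 mm up. I'll release it and regrip far out.

move_arm --series "-0.35 0 -0.95 0 0 0;-0.35 0 -0.95 0 0 0;-0.35 0 -0.95 0 0 0;-0.35 0 -0.95 0 0 0;-0.35 0 -0.95 0 0 0" --jaw 0.45

```text
time: 18.0
position: [0.5625, -0.2038, 0.1292]
tool_rot: [0.148, 0.974, -0.027, 0.172]
ft_force: [-0.2, 0.6, 0.0]
grip_width: 0.0359
grip_force: 0.0
```

```bash
python3 - <<'E'
from look import *
Rf,z,H=final(-17.3,0); X=np.array([.527,-.194,0])+.108*H+[0,0,.121]; rel(X,Rf); print(o["q"],o["grip_width"])
E
```

```text
[ 0.5625 -0.2038  0.1292] [-0.2111  0.5936  0.0238] [0.1797 0.0826 0.0097]
rot err [-0.0293  0.0806  0.025 ]
scene hexkey [(array([ 0.5347, -0.1938,  0.127 ]), array([187.4, 232. ]), 0.75)]
scene key_short_tip [(array([ 0.5231, -0.1976,  0.0803]), array([188.9, 247.5]), 0.69)]
scene key_long_tip [(array([ 0.655 , -0.2363,  0.113 ]), array([162.2, 268.9]), 0.66)]
scene bolt_socket [(array([ 0.5287, -0.1968,  0.096 ]), array([188.1, 242.8]), 0.65)]
side hexkey [(array([ 0.5694,  0.1575, -0.0007]), array([291.1, 250.4]), 0.68)]
side key_short_tip []
side key_long_tip [(array([ 0.6511, -0.2366,  0.1072]), array([364.9, 353.6]), 0.98)]
side bolt_socket []
wrist hexkey [(array([ 0.5343, -0.1927,  0.1263]), array([330.8, 260.5]), 0.91)]
wrist key_short_tip [(array([ 0.5267, -0.1903,  0.0835]), array([330. , 180.8]), 0.74)]
wrist key_long_tip []
wrist bolt_socket []
ROW [-63.   -1.1  32.6] [-0.06 20.19  0.02]
[-0.5795  0.5766  1.8569  0.2544  0.381  -2.0695] 0.035883244820722485
```

```bash
python3 - <<'E'
from h import *
Rf,z,H=final(-18.2,0); rel([.631,-.229,.1165],Rf)
E
```

```text
ROW [-63.   -3.6  37.4] [ 0.1  20.19  0.91]
```

move_arm --series "-16 -1 7 0 5 0.2;-32 -2 17 0 10 0.5;-48 -3 28 0 15 0.7;-63 -3.6 37.4 0 20.2 0.9;-63 -3.6 37.4 0 20.2 0.9;-63 -3.6 37.4 0 20.2 0.9"

```text
time: 19.25
position: [0.6325, -0.2296, 0.1157]
tool_rot: [0.158, 0.987, 0.001, 0.001]
ft_force: [-0.5, -0.3, -0.8]
grip_width: 0.0394
grip_force: 0.0
```

```bash
python3 - <<'E'
from look import *
print(o["q"]); u,v=proj(cw,p)[0]; print(u,v)
for k in (.85,.9,.93,.97):
    pass
im=cw["img"]
for vv in (300,320):
    r=im[vv,260:400].astype(int).sum(1); print(vv,r[::4])
cv2.imwrite("pics/regrip.png",np.vstack([im[180:480,120:520],cv2.resize(cd["img"][300:400,260:400],(400,286))])[:,:,::-1])
E
```

```text
[ 0.6325 -0.2296  0.1157] [-0.52   -0.301  -0.8491] [ 0.0671 -0.0626 -0.0294]
rot err [ -0.0633 -19.924   -0.8451]
scene hexkey []
scene key_short_tip [(array([ 0.5278, -0.1931,  0.0001]), array([195.4, 277.3]), 0.73)]
scene key_long_tip [(array([ 0.654 , -0.2343,  0.1093]), array([163.6, 270.1]), 0.57)]
scene bolt_socket [(array([ 0.5271, -0.1925,  0.095 ]), array([190.2, 242.7]), 0.41)]
side hexkey [(array([ 0.5285, -0.1969,  0.1344]), array([289.5, 333.9]), 0.94)]
side key_short_tip [(array([ 0.5258, -0.1928,  0.0812]), array([288.7, 351.5]), 0.93)]
side key_long_tip []
side bolt_socket [(array([ 0.5291, -0.1972,  0.0951]), array([290.6, 348.4]), 0.67)]
wrist hexkey [(array([ 0.6731, -0.2751,  0.0039]), array([279.5, 323.8]), 0.34)]
wrist key_short_tip []
wrist key_long_tip [(array([ 0.655 , -0.2355,  0.1131]), array([327.5, 381.7]), 0.73)]
wrist bolt_socket [(array([ 0.5415, -0.1746,  0.0758]), array([381.7,  59.1]), 0.22)]
[-0.5146  0.7408  1.4056  0.002   0.9942 -1.7699]
324.0189882251422 333.6961099141366
300 [ 37  86  76  94  71 105 124 125 129 128 124 139 129 316 316 317 307 326
 310 321 305 568 600 129 141 131 187 300 107  77  77  65  61  60  66]
320 [ 77  73  77  84  68  87 119 136 124 191 301 416 494 319 314 317 317 315
 322 318 310 573 395 124 131 128 125 127  89  80  79  59  92  76  82]
```

View pics/regrip.png

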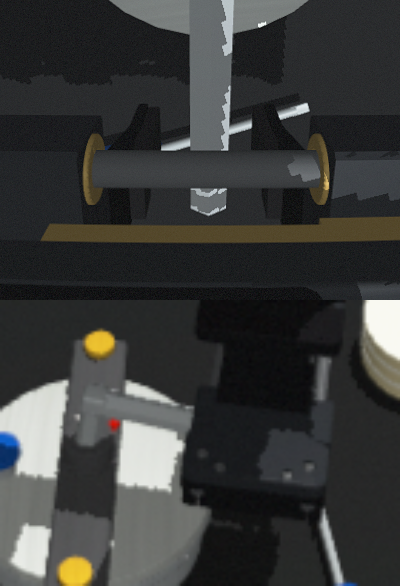

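The long arm lies between the fingers about 5 px right of centre, with its end just beyond them, and the elbow is up on the bolt. I'll shift 1.8 mm and grip.

move_arm --series "0 1.8 0 0 0 0;0 1.8 0 0 0 0;0 1.8 0 0 0 0;0 1.8 0 0 0 0;0 1.8 0 0 0 0;0 1.8 0 0 0 0" --jaw 0 --newtons 25

```text
time: 20.5
position: [0.6315, -0.2274, 0.1165]
tool_rot: [0.158, 0.987, 0.001, 0.0]
ft_force: [-0.2, -0.8, -0.7]
grip_width: 0.0134
grip_force: 25.0
```

```bash
python3 - <<'E'
from h import *
o=robot.get_obs(); print(o)
E
```

```text
{'time': 20.5, 'q': array([-0.5124,  0.7384,  1.4088,  0.0017,  0.9948, -1.7669]), 'joint_velocities': array([-0.0013,  0.0015,  0.0003,  0.    ,  0.0017,  0.0004]), 'joint_torque': array([  0.2036, -49.8993, -14.6971,   0.0111,   0.0909,  -0.0146]), 'position': array([ 0.6315, -0.2274,  0.1165]), 'tool_rot': array([0.1579, 0.9875, 0.0007, 0.0001]), 'ft_force': array([-0.2031, -0.7874, -0.7214]), 'moment': array([-0.0051, -0.1306, -0.0169]), 'grip_force': 24.988067981321365, 'grip_width': 0.013373969457964726}
```

move_arm --series "1 0 -4 0 -2.2 0;2 0 -8 0 -4.4 0;3 0 -12 0 -6.5 0;3 0 -12 0 -6.5 0;3 0 -12 0 -6.5 0"

```text
time: 20.92
position: [0.6281, -0.2261, 0.1284]
tool_rot: [0.158, 0.986, -0.008, 0.055]
ft_force: [-0.4, 0.4, -0.8]
grip_width: 0.0136
grip_force: 25.0
```

```bash
python3 look.py
```

```text
[ 0.6281 -0.2261  0.1284] [-0.4429  0.392  -0.8099] [0.0526 0.009  0.0127]
rot err [ -0.0998 -13.5944  -0.8839]
scene hexkey [(array([ 0.5287, -0.1935,  0.1269]), array([187.7, 230.8]), 0.46)]
scene key_short_tip [(array([ 0.5247, -0.1903,  0.0793]), array([192.1, 248. ]), 0.48)]
scene key_long_tip [(array([ 0.6486, -0.236 ,  0.1202]), array([162.2, 264.1]), 0.66)]
scene bolt_socket [(array([ 0.5295, -0.1959,  0.094 ]), array([188.6, 243.7]), 0.59)]
side hexkey [(array([ 0.5241, -0.1951,  0.1292]), array([286.9, 335.4]), 0.6)]
side key_short_tip [(array([ 0.5238, -0.1938,  0.0768]), array([287.7, 353.7]), 0.57)]
side key_long_tip []
side bolt_socket [(array([ 0.5292, -0.1984,  0.0978]), array([290.7, 348. ]), 0.54)]
wrist hexkey [(array([ 0.5313, -0.1912,  0.1271]), array([333.8,  27.1]), 0.68)]
wrist key_short_tip []
wrist key_long_tip [(array([ 0.6498, -0.233 ,  0.1288]), array([324.7, 378.8]), 0.68)]
wrist bolt_socket []
```

The key is level and seated. Turning 12° clockwise about the bolt axis now, in small rows.

move_arm --series "0 -2.8 0 0.17 0 1.5;0.15 -5.5 0 0.34 0 3;0.3 -8.3 0 0.5 0 4.5;0.6 -11.1 -0.1 0.7 0 6;0.9 -13.8 -0.1 0.85 0 7.45;1.3 -16.6 -0.15 1 0 8.95;1.8 -19.3 -0.2 1.2 0 10.4;2.3 -22 -0.3 1.35 0 11.9"

```text
time: 22.33
position: [0.6198, -0.2447, 0.1282]
tool_rot: [0.26, 0.964, -0.013, 0.054]
ft_force: [0.2, 6.1, -1.4]
grip_width: 0.0137
grip_force: 25.3
```

```bash
cat > st.py <<'E'
from h import *
o=robot.get_obs(); p=o["position"]; Sx=np.array([.527,-.194,0]); v=(p-Sx)[:2]; h=ang(v)
H=v/np.linalg.norm(v); T=np.array([H[1],-H[0]]); f=o["ft_force"]
x=R.from_quat(o["tool_rot"]).as_matrix()[:,0]
print(p,"r",np.linalg.norm(v)*1e3,"heading",h,"tool heading",ang(-x[:2]),"F rad,tan,z",f[:2]@H,f[:2]@T,f[2],"mom",o["moment"],"q",o["q"],o["time"])
print("z_tool",R.from_quat(o["tool_rot"]).as_matrix()[:,2])
E
python3 st.py
```

```text
[ 0.6198 -0.2447  0.1282] r 105.74501970041318 heading -28.677044007890576 tool heading -30.23242072099938 F rad,tan,z -2.7629622857238187 -5.438011849798143 -1.362728479373188 mom [ 1.2424 -0.1028  0.4765] q [-0.5461  0.6847  1.5035  0.0084  0.842  -1.5947] 22.3333
z_tool [ 0.0983 -0.0524 -0.9938]
```

move_arm --series "0 -2.8 0 0.17 0 1.5;0.15 -5.5 0 0.34 0 3;0.3 -8.3 0 0.5 0 4.5;0.6 -11.1 -0.1 0.7 0 6;0.9 -13.8 -0.1 0.85 0 7.45;1.3 -16.6 -0.15 1 0 8.95;1.8 -19.3 -0.2 1.2 0 10.4;2.3 -22 -0.3 1.35 0 11.9"

```text
time: 23.0
position: [0.6072, -0.2627, 0.1283]
tool_rot: [0.359, 0.932, -0.018, 0.053]
ft_force: [0.7, 6.8, -2.4]
grip_width: 0.0134
grip_force: 25.3
```

```bash
python3 st.py; python3 look.py | grep -v long_tip
```

```text
[ 0.6072 -0.2627  0.1283] r 105.62338013246651 heading -40.56209193722764 tool heading -42.19217049631597 F rad,tan,z -3.904865943290475 -5.588865727837886 -2.429338805475554 mom [ 1.2267 -0.2974  0.5508] q [-0.5706  0.6805  1.5133 -0.0194  0.8368 -1.3931] 23.0
z_tool [ 0.0855 -0.072  -0.9937]
[ 0.6072 -0.2627  0.1283] [ 0.6677  6.7851 -2.4293] [ 1.2267 -0.2974  0.5508]
rot err [ -5.4691 -13.3212 -24.3166]
scene hexkey [(array([ 0.5268, -0.1933,  0.1282]), array([187.8, 229.8]), 0.53)]
scene key_short_tip [(array([ 0.5265, -0.1931,  0.077 ]), array([191. , 249.4]), 0.44)]
scene bolt_socket [(array([ 0.5298, -0.1927,  0.0937]), array([190.1, 243.8]), 0.44)]
side hexkey [(array([ 0.5235, -0.1966,  0.1297]), array([286.6, 335.9]), 0.79)]
side key_short_tip [(array([ 0.5247, -0.1946,  0.081 ]), array([288.2, 352.5]), 0.74)]
side bolt_socket [(array([ 0.5278, -0.197 ,  0.0964]), array([289.8, 348. ]), 0.57)]
wrist hexkey [(array([ 0.527 , -0.1959,  0.1276]), array([308.5,  23.5]), 0.94)]
wrist key_short_tip []
wrist bolt_socket []
```

move_arm --series "0.1 -2.8 0 0.17 0 1.5;0.25 -5.5 0 0.34 0 3;0.5 -8.3 0 0.5 0 4.5;0.8 -11.1 -0.1 0.7 0 6;1.2 -13.8 -0.1 0.85 0 7.45;1.6 -16.6 -0.15 1 0 8.95;2.2 -19.3 -0.2 1.2 0 10.4;2.8 -22 -0.3 1.35 0 11.9"

```text
time: 24.42
position: [0.5912, -0.2777, 0.1286]
tool_rot: [0.454, 0.889, -0.024, 0.052]
ft_force: [2.0, 6.3, -2.9]
grip_width: 0.0138
grip_force: 25.4
```

```bash
python3 st.py
```

```text
[ 0.5912 -0.2777  0.1286] r 105.46987315825683 heading -52.49830356544093 tool heading -54.16938380364967 F rad,tan,z -3.8088733160746666 -5.446657568192395 -2.8885825844796806 mom [ 1.0412 -0.4993  0.4947] q [-0.5947  0.6729  1.5312 -0.0467  0.8299 -1.1906] 24.4167
z_tool [ 0.07   -0.089  -0.9936]
```

move_arm --series "0.1 -2.8 0 0.17 0 1.5;0.25 -5.5 0 0.34 0 3;0.5 -8.3 0 0.5 0 4.5;0.8 -11.1 -0.1 0.7 0 6;1.1 -13.8 -0.1 0.85 0 7.45;1.5 -16.6 -0.15 1 0 8.95;2 -19.3 -0.2 1.2 0 10.4;2.6 -22 -0.3 1.35 0 11.9"

```text
time: 25.08
position: [0.5725, -0.289, 0.1288]
tool_rot: [0.545, 0.837, -0.029, 0.049]
ft_force: [3.3, 5.7, -3.3]
grip_width: 0.0138
grip_force: 25.4
```

```bash
python3 st.py
```

```text
[ 0.5725 -0.289   0.1288] r 105.3546827302024 heading -64.41777817993982 tool heading -66.13887915259535 F rad,tan,z -3.683535866287629 -5.39694920100662 -3.286153533056917 mom [ 0.8466 -0.6193  0.5108] q [-0.6175  0.663   1.5552 -0.073   0.8237 -0.9873] 25.0833
z_tool [ 0.0512 -0.102  -0.9935]
```

move_arm --series "0 -1.9 0 0.1 0 1;0.1 -3.7 0 0.2 0 2;0.2 -5.5 0 0.3 0 3;0.3 -7.4 0 0.45 0 4;0.4 -9.2 0 0.55 0 5"

```text
time: 25.5
position: [0.5641, -0.2926, 0.1288]
tool_rot: [0.581, 0.812, -0.031, 0.048]
ft_force: [3.6, 5.3, -2.5]
grip_width: 0.0136
grip_force: 25.5
```

```bash
python3 st.py
```

```text
[ 0.5641 -0.2926  0.1288] r 105.36877763739643 heading -69.40716224123567 tool heading -71.1466122903941 F rad,tan,z -3.726841152038034 -5.263748085738447 -2.4957723003072707 mom [ 0.8343 -0.6905  0.5115] q [-0.6267  0.6583  1.5667 -0.0832  0.8213 -0.9023] 25.5
z_tool [ 0.0426 -0.1059 -0.9935]
```

move_arm --series "0 -0.9 0 0 0 0.5;0 -1.9 0 0.1 0 1;0 -2.8 0 0.15 0 1.5;0.1 -3.7 0 0.2 0 2"

```text
time: 25.83
position: [0.5606, -0.2938, 0.1288]
tool_rot: [0.595, 0.802, -0.031, 0.048]
ft_force: [2.9, 4.7, -3.3]
grip_width: 0.0134
grip_force: 25.5
```

```bash
python3 st.py|head -1; python3 - <<'E'
from h import *
c=robot.camera("wrist")
for t in ["bolt_socket","hexkey","tight_mark"]: print(t,[(a["xyz"],a["p"]) for a in robot.tip_of(c,t)[:1]])
E
```

```text
[ 0.5606 -0.2938  0.1288] r 105.34673528719526 heading -71.39865365921547 tool heading -73.1365399659765 F rad,tan,z -3.4934927580526476 -4.201526169538655 -3.2513108671939257 mom [ 0.6883 -0.6692  0.5608] q [-0.6303  0.6562  1.5719 -0.0867  0.82   -0.8688] 25.8333
bolt_socket []
hexkey [([0.5291, -0.1919, 0.1297], 0.92)]
tight_mark []
```

move_arm --series "0 -0.9 0 0 0 0.5;0 -1.9 0 0.1 0 1;0 -2.8 0 0.15 0 1.5"

```text
time: 26.28
position: [0.558, -0.2947, 0.1289]
tool_rot: [0.605, 0.794, -0.032, 0.048]
ft_force: [4.0, 3.4, -3.1]
grip_width: 0.0138
grip_force: 25.5
```

```bash
python3 st.py|head -1
```

```text
[ 0.558  -0.2947  0.1289] r 105.35676097857973 heading -72.90789525667772 tool heading -74.64155591560606 F rad,tan,z -2.106182013066352 -4.8050701984701 -3.0702214165810173 mom [ 0.7914 -0.7309  0.5011] q [-0.6331  0.6546  1.5758 -0.0894  0.8191 -0.8435] 26.2833
```

move_arm --series "0 -0.9 0 0 0 0.5;0 -1.9 0 0.1 0 1;0 -1.9 0 0.1 0 1"

```text
time: 26.53
position: [0.5561, -0.2952, 0.1288]
tool_rot: [0.612, 0.789, -0.032, 0.047]
ft_force: [2.4, 4.4, -2.9]
grip_width: 0.0134
grip_force: 25.4
```

```bash
python3 st.py|head -1
```

```text
[ 0.5561 -0.2952  0.1288] r 105.33725598241212 heading -73.97227699945931 tool heading -75.64613728236496 F rad,tan,z -3.512259327385418 -3.556998195986124 -2.9105322226681394 mom [ 0.7249 -0.619   0.5473] q [-0.635   0.6535  1.5786 -0.0911  0.8185 -0.8267] 26.5333
```

move_arm --series "0 -0.9 0 0 0 0.5;0 -1.9 0 0.1 0 1;0 -1.9 0 0.1 0 1"

```text
time: 26.78
position: [0.5543, -0.2958, 0.1289]
tool_rot: [0.619, 0.783, -0.032, 0.047]
ft_force: [2.8, 3.8, -2.9]
grip_width: 0.0135
grip_force: 25.4
```

```bash
python3 st.py|head -1
```

```text
[ 0.5543 -0.2958  0.1289] r 105.33696399091149 heading -75.00675462152823 tool heading -76.6515245016179 F rad,tan,z -2.9803630839188906 -3.7176167145750076 -2.8597150086427647 mom [ 0.7363 -0.7156  0.5455] q [-0.6369  0.6523  1.5815 -0.0928  0.8178 -0.8098] 26.7833
```

move_arm --series "0 -0.9 0 0 0 0.5;0 -1.9 0 0.1 0 1;0 -1.9 0 0.1 0 1"

```text
time: 27.03
position: [0.5524, -0.2962, 0.1288]
tool_rot: [0.626, 0.778, -0.033, 0.047]
ft_force: [3.1, 4.3, -3.1]
grip_width: 0.0133
grip_force: 25.4
```

```bash
python3 st.py|head -1
```

```text
[ 0.5524 -0.2962  0.1288] r 105.32223355159813 heading -76.01924193264864 tool heading -77.6588245295568 F rad,tan,z -3.4638422821499493 -4.0345460591633175 -3.147420007592543 mom [ 0.7415 -0.7203  0.4783] q [-0.6387  0.6512  1.5843 -0.0945  0.817  -0.7929] 27.0333
```

move_arm --series "0 -0.9 0 0 0 0.5;0 -1.9 0 0.1 0 1;0 -1.9 0 0.1 0 1"

```text
time: 27.28
position: [0.5506, -0.2967, 0.1289]
tool_rot: [0.633, 0.772, -0.033, 0.047]
ft_force: [2.6, 5.0, -3.0]
grip_width: 0.0133
grip_force: 25.4
```

```bash
python3 st.py|head -1
```

```text
[ 0.5506 -0.2967  0.1289] r 105.34479815538472 heading -77.03303285731447 tool heading -78.66689911075888 F rad,tan,z -4.302461291994431 -3.6987376236132214 -3.023617372918965 mom [ 0.7755 -0.7066  0.5071] q [-0.6405  0.65    1.5871 -0.0961  0.8164 -0.776 ] 27.2833
```

move_arm --series "0 -0.9 0 0 0 0.5;0 -1.9 0 0.1 0 1;0 -1.9 0 0.1 0 1"

```text
time: 27.53
position: [0.5488, -0.2971, 0.1289]
tool_rot: [0.639, 0.767, -0.033, 0.046]
ft_force: [3.1, 3.6, -3.2]
grip_width: 0.0136
grip_force: 25.4
```

```bash
python3 st.py|head -1; python3 - <<'E'
from h import *
for n in ("side","scene"):
    c=robot.camera(n)
    st=proj(c,[.527,-.194,.095])[0]; print(n,st)
    u,v=st.astype(int); im=c["img"][v-14:v+14,u-18:u+22].astype(int)
    br=np.argwhere(im.min(2)>150); rd=np.argwhere((im[:,:,0]-im[:,:,1])>60)
    print("white",(br+[v-14,u-18])[:,::-1].tolist()[:25],"red",(rd+[v-14,u-18]).mean(0)[::-1] if len(rd) else None)
    for nm,a in (("stripe@48.8",48.8),("58",58),("40",40)):
        a=np.radians(a); print(nm,proj(c,[.527+.014*np.cos(a),-.194+.014*np.sin(a),.095])[0])
E
```

```text
[ 0.5488 -0.2971  0.1289] r 105.34272574332525 heading -78.02894864099933 tool heading -79.6698415799628 F rad,tan,z -2.910149128577366 -3.814372087586 -3.2004563776533814 mom [ 0.7224 -0.7218  0.515 ] q [-0.6422  0.6489  1.5899 -0.0977  0.8157 -0.759 ] 27.5333
side [289.1891 347.1378]
white [] red None
stripe@48.8 [293.7189 341.6634]
58 [292.6054 341.1866]
40 [294.6781 342.2513]
scene [189.4909 242.7445]
white [[175, 228], [176, 228], [177, 228], [178, 228], [179, 228], [180, 228], [181, 228], [182, 228], [183, 228], [184, 228], [185, 228], [186, 228], [187, 228], [188, 228], [189, 228], [171, 229], [172, 229], [173, 229], [174, 229], [175, 229], [176, 229], [177, 229], [178, 229], [179, 229], [180, 229]] red [198. 253.]
stripe@48.8 [193.9518 244.4395]
58 [194.604  243.9887]
40 [193.2176 244.831 ]
```

move_arm --series "0 -0.9 0 0 0 0.5;0 -1.9 0 0.1 0 1;0 -1.9 0 0.1 0 1"

```text
time: 27.88
position: [0.547, -0.2974, 0.1289]
tool_rot: [0.646, 0.761, -0.033, 0.046]
ft_force: [3.9, 4.2, -3.1]
grip_width: 0.0131
grip_force: 25.4
```

```bash
python3 st.py|head -1
```

```text
[ 0.547  -0.2974  0.1289] r 105.34596629128757 heading -79.05331271426482 tool heading -80.67859329929102 F rad,tan,z -3.385864198953544 -4.5793495072224255 -3.1077382676822825 mom [ 0.7223 -0.6805  0.5026] q [-0.644   0.6477  1.5929 -0.0993  0.8149 -0.7421] 27.8833
```

move_arm --series "0 -0.9 0 0 0 0.5;0 -1.9 0 0.1 0 1;0 -1.9 0 0.1 0 1"

```text
time: 28.13
position: [0.5453, -0.2978, 0.1289]
tool_rot: [0.653, 0.755, -0.034, 0.046]
ft_force: [3.9, 4.1, -3.3]
grip_width: 0.0132
grip_force: 25.5
```

```bash
python3 st.py|head -1
```

```text
[ 0.5453 -0.2978  0.1289] r 105.38293095347336 heading -79.97750763142042 tool heading -81.69371514078219 F rad,tan,z -3.4028171795851425 -4.534503467649555 -3.3010427226739156 mom [ 0.7695 -0.8109  0.5731] q [-0.6456  0.6465  1.5957 -0.1006  0.814  -0.7252] 28.1333
```

move_arm --series "0 -0.9 0 0 0 0.5;0 -1.9 0 0.1 0 1;0 -1.9 0 0.1 0 1;0 -1.9 0 0.1 0 1"

```text
time: 28.47
position: [0.544, -0.2979, 0.129]
tool_rot: [0.659, 0.75, -0.033, 0.046]
ft_force: [6.0, 5.0, -3.1]
grip_width: 0.0136
grip_force: 25.6
```

```bash
python3 st.py|head -1; python3 - <<'E'
from h import *
for n in ("scene","side","wrist"):
    c=robot.camera(n)
    for t in ("hexkey","key_short_tip","key_long_tip"): print(n,t,[(np.round(a["xyz"],4),round(a["p"],2)) for a in robot.tip_of(c,t)[:1]])
    if n=="wrist":
        im=c["img"].astype(int); rd=np.argwhere((im[:,:,0]-im[:,:,1])>60); wh=np.argwhere(im[:130].min(2)>200)
        print("bolt px",proj(c,[.527,-.194,.095]),"red",rd.mean(0)[::-1] if len(rd) else None,len(rd))
E
```

```text
[ 0.544  -0.2979  0.129 ] r 105.26208741015222 heading -80.68883319212262 tool heading -82.68889596407661 F rad,tan,z -3.955095718915512 -6.692373287967516 -3.0767055320047456 mom [ 0.8873 -0.9825  0.5828] q [-0.6469  0.6454  1.5983 -0.1013  0.8128 -0.7085] 28.4667
scene hexkey [(array([ 0.5253, -0.1919,  0.1262]), 0.68)]
scene key_short_tip [(array([ 0.5283, -0.1936,  0.0789]), 0.73)]
scene key_long_tip [(array([ 0.5463, -0.3205,  0.1247]), 0.87)]
side hexkey [(array([0.6813, 0.0165, 0.0063]), 0.57)]
side key_short_tip [(array([0.7528, 0.1781, 0.002 ]), 0.42)]
side key_long_tip [(array([ 0.5475, -0.3212,  0.1266]), 0.67)]
wrist hexkey [(array([ 0.5288, -0.1912,  0.1296]), 0.77)]
wrist key_short_tip [(array([ 0.527 , -0.1901,  0.1274]), 0.66)]
wrist key_long_tip [(array([ 0.5482, -0.323 ,  0.1319]), 0.71)]
bolt px [[312.467  33.373]] red [357.1207   3.    ] 58
```

move_arm --series "0 -0.9 0 0 0 0.5;0 -1.9 0 0.1 0 1;0 -1.9 0 0.1 0 1;0 -1.9 0 0.1 0 1"

```text
time: 29.4
position: [0.5427, -0.2981, 0.129]
tool_rot: [0.666, 0.744, -0.033, 0.047]
ft_force: [7.1, 5.2, -4.6]
grip_width: 0.0137
grip_force: 25.7
```

```bash
python3 st.py|head -1
```

```text
[ 0.5427 -0.2981  0.129 ] r 105.29894183757142 heading -81.42910586050411 tool heading -83.69660241870243 F rad,tan,z -4.095704289814039 -7.774163732686989 -4.553389843941448 mom [ 0.9556 -1.2171  0.7162] q [-0.6482  0.6443  1.6009 -0.1022  0.8114 -0.6917] 29.4
```

The pull is now climbing steeply (about 14 N equivalent at 110 mm) and the hand lags, so the bolt is solid. Easing off, lowering the arm end and releasing.

move_arm --series "0 1.9 0 -0.1 0 -1;0 3.7 0 -0.2 0 -2;0 5.5 0 -0.3 0 -3;0 5.5 0 -0.3 0 -3;-1 5.5 4 -0.3 2.2 -3;-2 5.5 8 -0.3 4.4 -3;-2.5 5.5 11 -0.3 6 -3;-2.5 5.5 11 -0.3 6 -3"

```text
time: 30.07
position: [0.5465, -0.3014, 0.1182]
tool_rot: [0.648, 0.762, 0.002, 0.005]
ft_force: [3.3, 8.4, 1.5]
grip_width: 0.0135
grip_force: 25.2
```

```bash
python3 st.py; python3 look.py|egrep "hexkey|tip"
```

```text
[ 0.5465 -0.3014  0.1182] r 109.17532694019599 heading -79.72814622683303 tool heading -80.80309812919113 F rad,tan,z -7.651110465224788 -4.693868639370555 1.5423839568035718 mom [ 0.9897 -0.8595  0.2613] q [-0.6847  0.6809  1.5463  0.0051  0.9033 -0.8484] 30.0667
z_tool [ 0.0111 -0.0038 -0.9999]
scene hexkey [(array([ 0.5259, -0.2014,  0.128 ]), array([184.1, 230. ]), 0.74)]
scene key_short_tip [(array([ 0.5281, -0.1929,  0.0814]), array([190.8, 248.1]), 0.83)]
scene key_long_tip [(array([ 0.5493, -0.3259,  0.1125]), array([126.4, 245.7]), 0.69)]
side hexkey []
side key_short_tip []
side key_long_tip [(array([ 0.5506, -0.3233,  0.108 ]), array([313.8, 407. ]), 0.65)]
wrist hexkey [(array([ 0.5283, -0.1985,  0.1264]), array([317.8,  26.1]), 0.63)]
wrist key_short_tip []
wrist key_long_tip [(array([ 0.5478, -0.3255,  0.1157]), array([316.6, 382.1]), 0.96)]
```

move_arm --series "1 1.5 0 0 0 -0.7;1.5 3.5 0 0 0 -1.8;1.5 3.5 0 0 0 -1.8"

```text
time: 31.07
position: [0.5495, -0.3005, 0.1188]
tool_rot: [0.635, 0.773, -0.0, 0.007]
ft_force: [1.1, 0.5, 1.5]
grip_width: 0.0136
grip_force: 25.0
```

```bash
python3 st.py
```

```text
[ 0.5495 -0.3005  0.1188] r 108.84913927652865 heading -78.08385752861194 tool heading -78.81687005423574 F rad,tan,z -0.22816112429010965 -1.1924138280869092 1.4768805429033272 mom [ 0.0677 -0.5323  0.1854] q [-0.6786  0.6818  1.5417 -0.0002  0.9042 -0.8737] 31.0667
z_tool [ 0.0107 -0.0088 -0.9999]
```

move_arm --series "0 0 0 0 0 0;0 0 0 0 0 0;0 0 0 0 0 0;0 0 0 0 0 0;0 0 0 0 0 0;0 0 0 0 0 0" --jaw 0.45

```text
time: 31.57
position: [0.5471, -0.2992, 0.1172]
tool_rot: [0.635, 0.772, -0.0, 0.004]
ft_force: [0.3, -0.5, -1.3]
grip_width: 0.0378
grip_force: 0.0
```

```bash
python3 look.py|egrep "hexkey|tip"; python3 st.py
```

```text
scene hexkey [(array([ 0.5287, -0.1976,  0.1279]), array([185.8, 230.5]), 0.85)]
scene key_short_tip [(array([ 0.5274, -0.1954,  0.0806]), array([189.7, 248.3]), 0.77)]
scene key_long_tip [(array([ 0.5647, -0.3194,  0.1137]), array([128. , 248.6]), 0.83)]
side hexkey []
side key_short_tip []
side key_long_tip [(array([ 0.5656, -0.3183,  0.1089]), array([322.8, 402.5]), 0.66)]
wrist hexkey [(array([ 0.5262, -0.1973,  0.1289]), array([317.2,  23.3]), 0.72)]
wrist key_short_tip []
wrist key_long_tip [(array([ 0.566 , -0.3208,  0.1154]), array([357.1, 384. ]), 0.97)]
[ 0.548  -0.2993  0.1177] r 107.33887593582472 heading -78.73335536573013 tool heading -78.85744589931596 F rad,tan,z -1.3677253129178968 0.6436421861645882 -0.1491699640748404 mom [-0.0484 -0.1442 -0.0249] q [-0.6787  0.6826  1.544   0.0003  0.9057 -0.8733] 32.3167
z_tool [ 0.0073 -0.0057 -1.    ]
```

move_arm --series "0 4 0 0 0 0;0 9 0 0 0 0;0 9 0 0 0 0;0 9 -20 0 0 0;0 9 -50 0 0 0;0 9 -85 0 0 0;0 9 -120 0 0 0;0 9 -120 0 0 0"

```text
time: 32.98
position: [0.5597, -0.2994, 0.2456]
tool_rot: [0.635, 0.773, 0.0, 0.012]
ft_force: [0.4, -1.3, 1.2]
grip_width: 0.0391
grip_force: 0.0
```

```bash
python3 look.py|egrep "hexkey|tip"; python3 st.py; python3 - <<'E'
from h import *
p,Rc=pose(); c=robot.camera("wrist"); print(proj(c,[[.527,-.194,.095],[.543,-.176,.0755]]))
rel(np.array([.50,-.27,.33]),Rc)
E
```

```text
scene hexkey [(array([ 0.5289, -0.1947,  0.1261]), array([187.2, 231.2]), 0.82)]
scene key_short_tip [(array([ 0.5275, -0.1911,  0.0813]), array([191.6, 247.9]), 0.57)]
scene key_long_tip []
side hexkey [(array([ 0.6723, -0.2777,  0.0026]), array([378.2, 407.2]), 0.74)]
side key_short_tip [(array([ 0.5263, -0.1946,  0.0821]), array([289.1, 352. ]), 0.76)]
side key_long_tip [(array([ 0.5663, -0.3183,  0.1126]), array([323.3, 401.1]), 0.95)]
wrist hexkey []
wrist key_short_tip [(array([ 0.5265, -0.1906,  0.0807]), array([311.5,  73.4]), 0.73)]
wrist key_long_tip [(array([ 0.5677, -0.3198,  0.1188]), array([334.7, 280.8]), 0.57)]
[ 0.5559 -0.2969  0.2375] r 106.86149287011655 heading -74.31023122494324 tool heading -78.85950188018121 F rad,tan,z 0.49340461371898053 0.18324462392652158 1.0112967985435344 mom [-0.0003 -0.1463  0.0024] q [-0.6676  0.5388  1.433   0.0001  1.1608 -0.8621] 33.7333
z_tool [ 0.0071 -0.0055 -1.    ]
[[309.915   75.637 ]
 [338.6584  56.5215]]
ROW [ 36.5 -49.1 -92.9] [0.01 0.01 0.  ]
```

move_arm --series "40 0 -40 0 0 0;40 0 -40 0 0 0;40 0 -40 0 0 0;40 0 -40 0 0 0"

```text
time: 34.12
position: [0.5485, -0.2575, 0.2786]
tool_rot: [0.635, 0.773, -0.0, 0.006]
ft_force: [-0.0, 0.7, -0.8]
grip_width: 0.0394
grip_force: 0.0
```

```bash
python3 - <<'E'
from h import *
c=robot.camera("wrist"); S2=np.array([.527,-.194,.095]); u,v=proj(c,S2)[0]; print(u,v)
im=c["img"].astype(int)
rd=np.argwhere((im[:,:,0]-im[:,:,1])>50); rd=rd[np.hypot(rd[:,1]-u,rd[:,0]-v)<60]
m=onz(c,rd.mean(0)[::-1],.0755); print("red px",rd.mean(0)[::-1],len(rd),m)
h,w=int(v)-35,int(u)-35; print(h,w)
g=im[h:h+70,w:w+70].min(2)
for r in range(10,60,1): print("".join(" .:-=+*#%@"[min(9,x//26)] for x in g[r]))
save(c,"post.png",(w-20,h-20,w+90,h+90),5)
E
```

```text
311.19409428977883 136.23741212922232
red px [336.8346 115.0226] 133 [ 0.5437 -0.1744  0.0755]
101 276
%%%%%%%%%%%%%%%%%%%%%*::------------------------------------:...:::.::
%%%%%%%%%%%%%%%%%%%@%=::-----------------------------------::::...::.:
%%%%%%%%%%%%%%%%%%%@#-::-----------::::-------------------:..:::::.:.-
%%%%%%%%%%%%%%%%%%*#+::------::::------::-:-------------::........:..#
%%%%%%%%%%%%%%%%%#==-::---:::--------------::::------:-:..:..:::.::::%
%%%%%%%%%%%%%%%%@#==-::::::-------------------::-----:.....:::..:.::+@
%%%%%%%%%%%%%%%%@#==:::.::----------------------:----:.::::..:..::::%@
%%%%%%%%%%%%%%%%@*=-.:::-------------------------:---..:...:::.:-::+@@
%%%%%%%%%%%%%%%%%*=:.::-------------------------::=#%+:...::.:---::#@%
%%%%%%%%%%%%%%%@#=-:.:--------------------------.=%%%%+:.:..:----:-@@%
%%%%%%%%%%%%%%%@#=-.:--------------------------:+%@@%@%-...:----::*@@%
%%%%%%%%%%%%%%%@#-::--------------=----------:=#%@@%%@%*:.:-----::%@%%
%%%%%%%%%%%%%%%%*-.:-------------------------+%@@@%%%@%*--------:+@@%%
%%%%%%%%%%%%%%@%+::----------------:--------=%@@%%%%%@@*-------::%@%%%
%%%
[... 1852 characters left out ...]
-:::.:..:::.::.:=++*##*#########***+---::--:=%%%%%%%%%%%%%%%%
%%#+%*:::-::..:.::.......=++**########*****+=--::--::#%%%%%%%%%%%%%%%%
%%*==-::--:....::.:.::...=++*************+++++::---:-%%%%%%%%%%%%%%%%%
%%*==-:---:.:....:.:....:-=++++++++**++++==+#+----::+%%%%%%%%%%%%%%%%%
%%*=-:::----:.::::...::.:+===++++***##*+++*##+=---::%%%%%%%%%%%%%%%%%%
%%*=-::-----:..::::::.::.++===++****#########*=--::=%%%%%%%%%%%%%%%%%%
%#+=:::----::.:...:.:.:..=**********#########*=--:.#%%%%%%%%%%%%%%%%%%
%*=-::-----:..:.:::.:..:.=**********##*###*##*=-::-%%%%%%%%%%%%%%%%%%%
%*=-::-----:.::...::..:..-+**********##**##*##=-::*%%%%%%%%%%%%%%%%%%%
%*-::--------:..:.:..:.:.-+**********##*######=::-%%%%%%%%%%%%%%%%%%%%
```

```bash
python3 - <<'E'
from h import *
c=robot.camera("wrist"); im=c["img"].astype(int)
sub=im[115:133,312:334].min(2)>165; q=np.argwhere(sub); print(len(q)); s=q.mean(0)[::-1]+[312,115]; print(s)
d=q-q.mean(0); 
rd=np.argwhere((im[:,:,0]-im[:,:,1])>50); rd=rd[np.hypot(rd[:,1]-337,rd[:,0]-115)<30]
m=onz(c,rd.mean(0)[::-1],.0755); st=onz(c,s,.095)
for ce in ((312.5,133.5),(311.5,134),(313,135)):
    h=onz(c,ce,.095); print(h,"stripe",ang(st-h),np.linalg.norm(st-h),"mark",ang(m-h),np.linalg.norm(m-h))
E
```

```text
72
[326.6111 124.0833]
[ 0.527  -0.1919  0.095 ] stripe 44.08735068640949 0.012791141589056873 mark 46.49418975551646 0.03106593129744686
[ 0.5264 -0.1924  0.095 ] stripe 43.64855406039253 0.013634402597882232 mark 46.17424779269482 0.03172273685268925
[ 0.5276 -0.1929  0.095 ] stripe 49.05923094821905 0.013134083195569938 mark 49.12054427958821 0.031352357090469504
```

```bash
python3 -c "
from h import *
print(robot.hand_in())"
```

```text
the job is handed in; nothing more can be done
None
```

I handed the job in at about 34 s: the bolt came up solid with its white stripe within about 2–3° of the red mark, the key is still seated in it, and the robot was clear of everything.

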